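Find the rocking corner of the marver plate and set its lever shim

TASK

The steel marver plate rocks on its stand because the rubber pad under one corner has gone soft. With the fingertips press down on its corners, one after another, until you find the one that gives, then press the lever shim beside that corner down flat, leaving the other three levers standing. Press on that corner once more to prove that it is now held by the shim, and finish there, still pressing; lift or shift nothing.

Things in the scene. Friction and masses are not known exactly. Their poses are not given: they have to be found in the camera images.
- stand: Low dark-steel stand fixed to the bench, 204 x 190 mm (x by y) without the lever tails. Origin on the bench under its centre; at yaw 0 its x axis points away from the robot, y to the robot's left (yaw varies by 0.25 rad either way). Under each plate corner it has a hidden round silicone-rubber pad (66 mm from the centre in x, 55 mm in y), and next to it a pivoted lever shim.
- plate: Marver: bare steel plate 200 x 180 x 12 mm, 3.3 kg, loose on four rubber pads, axes parallel to the stand's. Origin at the centre of its underside, 45 mm above the bench (top at 57 mm). Level at the start. Firm over three pads; over the soft one, at any corner and no different to look at, a press of 3 to 5 N pushes the corner down 4 to 5 mm until the pad is crushed; it springs back when let go.
- corner_near_left (a point): The spot to press at the plate's near left corner (near = toward the robot, left = to the robot's left), on the top face, 16 mm in from the near edge and 20 mm in from the left edge. It moves with the plate.
- shim_near_left: Steel lever shim of the near left corner. Origin on its pivot, 20 mm above the bench, 8 mm inside the plate's left edge. The 60 mm tail points along the stand's +y and stands up 30 to 35 degrees; pressed straight down (3 to 5 N) it turns until level against a stop, and stays where left. Its cam nose then stands locked 1 mm under the plate and holds the corner; before, 5 mm lower, it carries nothing.
- pad_near_left (a point): Middle of the top of the ridged thumb pad (24 x 26 x 5 mm) on the near left lever's tail, 47 mm from its pivot: 46 to 50 mm above the bench and 29 to 31 mm outside the plate's left edge while it stands up, 22.5 mm above the bench and 39 mm outside when flat. Press straight down about 28 mm outside the edge; the fingers slide along the tail as it goes down.
- corner_near_right (a point): The spot to press at the plate's near right corner (near = toward the robot, right = to the robot's right), on the top face, 16 mm in from the near edge and 20 mm in from the right edge. It moves with the plate.
- shim_near_right: Steel lever shim of the near right corner. Origin on its pivot, 20 mm above the bench, 8 mm inside the plate's right edge. The 60 mm tail points along the stand's -y and stands up 30 to 35 degrees; pressed straight down (3 to 5 N) it turns until level against a stop, and stays where left. Its cam nose then stands locked 1 mm under the plate and holds the corner; before, 5 mm lower, it carries nothing.
- pad_near_right (a point): Middle of the top of the ridged thumb pad (24 x 26 x 5 mm) on the near right lever's tail, 47 mm from its pivot: 46 to 50 mm above the bench and 29 to 31 mm outside the plate's right edge while it stands up, 22.5 mm above the bench and 39 mm outside when flat. Press straight down about 28 mm outside the edge; the fingers slide along the tail as it goes down.
- corner_far_left (a point): The spot to press at the plate's far left corner (far = away from the robot, left = to the robot's left), on the top face, 16 mm in from the far edge and 20 mm in from the left edge. It moves with the plate.
- shim_far_left: Steel lever shim of the far left corner. Origin on its pivot, 20 mm above the bench, 8 mm inside the plate's left edge. The 60 mm tail points along the stand's +y and stands up 30 to 35 degrees; pressed straight down (3 to 5 N) it turns until level against a stop, and stays where left. Its cam nose then stands locked 1 mm under the plate and holds the corner; before, 5 mm lower, it carries nothing.
- pad_far_left (a point): Middle of the top of the ridged thumb pad (24 x 26 x 5 mm) on the far left lever's tail, 47 mm from its pivot: 46 to 50 mm above the bench and 29 to 31 mm outside the plate's left edge while it stands up, 22.5 mm above the bench and 39 mm outside when flat. Press straight down about 28 mm outside the edge; the fingers slide along the tail as it goes down.
- corner_far_right (a point): The spot to press at the plate's far right corner (far = away from the robot, right = to the robot's right), on the top face, 16 mm in from the far edge and 20 mm in from the right edge. It moves with the plate.
- shim_far_right: Steel lever shim of the far right corner. Origin on its pivot, 20 mm above the bench, 8 mm inside the plate's right edge. The 60 mm tail points along the stand's -y and stands up 30 to 35 degrees; pressed straight down (3 to 5 N) it turns until level against a stop, and stays where left. Its cam nose then stands locked 1 mm under the plate and holds the corner; before, 5 mm lower, it carries nothing.
- pad_far_right (a point): Middle of the top of the ridged thumb pad (24 x 26 x 5 mm) on the far right lever's tail, 47 mm from its pivot: 46 to 50 mm above the bench and 29 to 31 mm outside the plate's right edge while it stands up, 22.5 mm above the bench and 39 mm outside when flat. Press straight down about 28 mm outside the edge; the fingers slide along the tail as it goes down.
- wax_block: Yellow block of beeswax, 43 x 64 x 26 mm, lying loose on the bench left of the stand, between its two left levers. Bystander. Origin at the centre of its underside.
- colour_bar_4: White glass colour bar, 19 x 110 x 20 mm, lying loose on the bench right of the stand, between its two right levers. Bystander. Origin at the centre of its underside.
- tweezers: Long steel tweezers, 21 x 211 x 14 mm, lying loose on the bench in front of the plate's near edge. Bystander. Origin at the centre of their underside.

How it is judged:
By the outcome, as a careful person would: the job done as asked, in the order asked, and still so for the second after the job is handed in, while the arm keeps its last pose, push and grip.
It also fails if it takes over 54 s, if anything falls off the work surface, if the arm or the gripper's body presses on something with over 40 N, if the wrist force passes 120 N, or if a joint passes its speed limit or range.

ROBOT

A 7-joint arm with a two-finger parallel gripper is mounted at the origin on a cart in front of the work surface, level with it; the furniture and walls round the work are solid. World frame = base frame: x ahead of the robot, y to its left, z up, the work surface at z = 0. Lengths are in m, angles in rad, forces in N, time in s.
With the tool pointing down it reaches from about 0.425 to 0.925 m from the base axis. Payload 6.8 kg.
Tool frame: the origin (TCP) lies midway between the tips of the shut fingers; the grasp point (between the pads) lies 19 mm behind it; z points along the fingers, y is the direction in which the jaws open and shut (so a half turn about z gives the same grasp; the last joint's range is limited). The gripper opens to 85 mm and grips with 20 to 120 N. Pads are 22 mm wide; open, the fingers measure 114 mm over their backs; the gripper's body (76 mm by 85 mm) begins 54 mm behind the grasp point. The pads swing forward as they close: fully open they stand 13 mm farther back than shut.
Start: joints at [1.213, 0.477, 0.022, 1.555, -0.011, 1.109, -0.083], TCP at [0.167, -0.654, 0.198] pointing down, gripper open.
Joint ranges: [-2.96, 2.96], [-0.34, 2.1], [-1.41, 1.46], [0.24, 2.44], [-1.37, 4.51], [0.17, 1.92], [-2.96, 2.96]. Speed limits (rad/s): [2.39, 2.39, 3.14, 3.14, 3.14, 3.14, 3.14].

INTERFACE

Orientations are given as a rotation vector (axis times angle).
In Python, from bench import r, imaging gives the robot as it stands.
- The arm moves only by the tool jog_arm, never from a script. Its argument "rows" is a list of rows, each an object with "delta_rot": the turn, a rotation vector about the tool's x, y, z in degrees, a list of three; "xyz": the shift along the tool's x, y, z in cm, a list of three; "fingers": the closure, from 0 (fully open) to 1 (shut). A call has exactly 5 rows; each row is the pose to reach, as a shift and turn from the pose measured when the call began, along the tool's axes at that moment; what a row does not reach only later rows make up. A row lasts 1/12 s, in which the tool goes at most 41.7 mm and 7.16 degrees, less where a joint would pass 70% of its speed; a pose out of reach is approached as far as the arm can. A call with a gripper value outside its range is refused whole. The fingers move at their own pace and stop on an object; "grip_force" is the grip in N (left out, the last holds). Time passes only in rows, so rows that repeat a pose let the fingers close, or fill a call up. It gives the time, the measured TCP pose, the force and the opening at its end, in the units of the state.
- r.get_obs(): the state, without advancing time (a new reading comes with each control period).
- imaging.grab_frame(name): name is "scene" or "side" or "wrist"; returns the picture (400x640x3 uint8, blue, green, red); there is no depth.
- imaging.camera_info(name): a dict with "camera_matrix" (3x3 intrinsics, pixels), "k1" (the pictures are not rectified: a ray, as slopes to the right and down, at radius r is drawn at 1 + k1 r^2 times it, then the intrinsics apply), "xyz" and "attitude" of the camera in the world. Camera axes: x right, y down, z forward; pixel columns grow to the right and rows downward; lengths in m; the calibration is good to about 2 mm. A picture is of the moment at which its call begins: read the wrist's pose just before it. camera_info takes no time and is no camera call; for the wrist camera it gives the pose at the moment of the call.
- r.hand_in(): hands the job in, once; it reports no verdict.
Trained networks look in the newest picture that a camera, given by its name, has taken for a name from the list of things; names that differ only in an ending like _2 or _b are one class to them, and where a whole thing is asked for, a point or a joint stands for the part that bears it (a point fixed in the world has none). Each returns a list of dicts, best first, with "conf" (0 to 1); they miss things now and then, are a little off and sometimes report something else, mostly with a low value. They report only what shows in the picture. A call takes as long as a camera call.
- imaging.find_in(camera, query): "position" ([column, row] in pixels, amid what is visible of it).
- imaging.cut_out(camera, query): "region" (400x640 bool, what is visible of it) and "position" ([column, row] in pixels, amid what is visible of it).
- imaging.tip_of(camera, query): "position" ([column, row] in pixels: a listed point, or the origin of a listed thing).
The state is a dict: "clock": time; "joints": joint angles; "qvel": joint speeds; "tau": joint torques, N m; "tcp_pos": TCP position; "orientation": TCP orientation; "contact_force": force on the tool from outside, world axes, zero at the start; "moment": the same for the moment, N m; "grip_width": finger opening in m.
Only numpy, scipy, OpenCV 4.12 (cv2) and the standard library are available. Lean on these libraries where they do the work, as an engineer would, in place of code of your own. Each camera call takes 0.05 s, during which the arm holds its last target.

## Working session

There is one attempt and no reset: what is moved stays moved. The work goes in short steps, Python scripts to look and compute and a tool call to move; the robot and the scene stay as the last step left them, time stands still between calls to the robot, and variables do not carry over. Pictures are saved under pics/ and viewed, and the job is handed in when it is done.

Besides the shell and the picture viewer there is one more tool, called after "Request:" as name(argument=value, ...), one argument or row to a line, values as JSON. jog_arm: Moves the arm, as the interface text tells. Its arguments: {"type":"object","properties":{"rows":{"type":"array","items":{"type":"object","properties":{"delta_rot":{"type":"array","items":{"type":"number"}},"xyz":{"type":"array","items":{"type":"number"}},"fingers":{"type":"number"}}}},"grip_force":{"type":"number"}},"required":["rows"]}

```bash
ls; mkdir -p pics; python3 - <<'E'
from bench import r, imaging
import cv2
o=r.get_obs()
for k in o: print(k,o[k])
for n in ("scene","side"):
    im=imaging.grab_frame(n); cv2.imwrite(f"pics/{n}0.png",im)
    print(n,imaging.camera_info(n))
E
```

```text
pics
clock 0.0
joints [ 1.21288007  0.47782246  0.02234289  1.55646043 -0.0114736   1.10926486
 -0.08311645]
qvel [-1.92715904e-03  4.39074050e-04  9.51649234e-04 -1.47258379e-03
  2.40099171e-04 -1.03961272e-05  6.45527533e-04]
tau [-1.17380412e-03 -5.96452904e+01  1.60788663e+00 -2.81197894e+01
  1.24062819e-02  9.52763774e-03 -1.40285181e-05]
tcp_pos [ 0.16668841 -0.65342589  0.19660705]
orientation [-3.11534262e+00 -3.91190278e-01  6.07510234e-04]
contact_force [ 0.58773036  0.26630159 -0.54685471]
moment [-0.04215618 -0.01302846 -0.0129935 ]
grip_width 0.08569497646956817
scene {'camera_matrix': array([[363.7717074 ,   0.        , 313.48522918],
       [  0.        , 363.7717074 , 204.16920902],
       [  0.        ,   0.        ,   1.        ]]), 'k1': -0.014326745712258936, 'xyz': array([ 0.16362148, -0.52882949,  0.48405941]), 'attitude': array([-2.02604493,  0.56201379, -0.299939  ])}
side {'camera_matrix': array([[412.87899325,   0.        , 314.95959506],
       [  0.        , 412.87899325, 196.15525461],
       [  0.        ,   0.        ,   1.        ]]), 'k1': -0.04626576269605054, 'xyz': array([ 0.32451682, -0.5097591 ,  0.64157878]), 'attitude': array([-2.24203448,  0.40300143, -0.16395998])}
```

View pics/scene0.png

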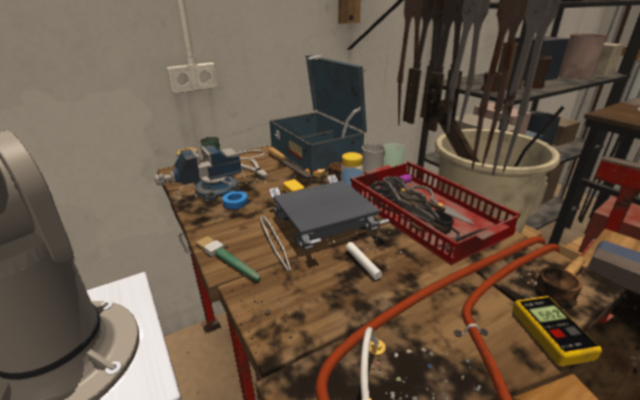

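View pics/side0.png

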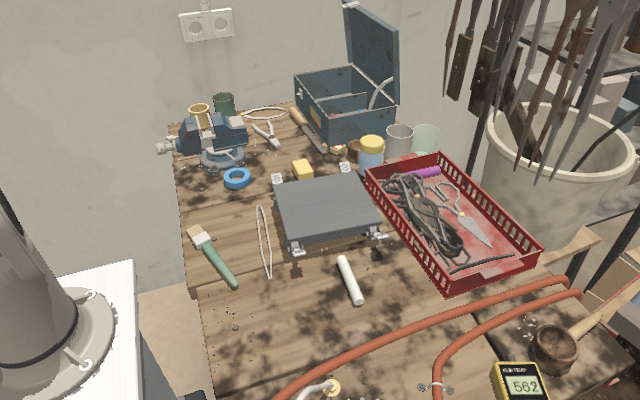

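```bash
cat > h.py <<'E'
from bench import r, imaging
import numpy as np, cv2, json
from scipy.spatial.transform import Rotation as R
from scipy.optimize import least_squares
def project(P,ci):
    P=np.atleast_2d(P); Rc=R.from_rotvec(ci['attitude']).as_matrix()
    c=(P-ci['xyz'])@Rc; s=c[:,:2]/c[:,2:]
    r2=(s**2).sum(1,keepdims=True); d=s*(1+ci['k1']*r2)
    K=ci['camera_matrix']; return np.c_[K[0,0]*d[:,0]+K[0,2],K[1,1]*d[:,1]+K[1,2]]
def ray(px,ci):
    K=ci['camera_matrix']; D=np.array([ci['k1'],0,0,0])
    s=cv2.undistortPoints(np.array([[px]],float),K,D)[0,0]
    return R.from_rotvec(ci['attitude']).as_matrix()@np.array([s[0],s[1],1])
def onz(px,ci,z):
    d=ray(px,ci); t=(z-ci['xyz'][2])/d[2]; return ci['xyz']+t*d
# stand-frame points
NM={'near_left':(-1,1),'near_right':(-1,-1),'far_left':(1,1),'far_right':(1,-1)}
def spts():
    d={}
    for n,(a,b) in NM.items():
        d['corner_'+n]=(a*84,b*70,57); d['pad_'+n]=(None,b*120,48)
    return d
def S2W(p,pose):
    c,s=np.cos(pose[2]),np.sin(pose[2]); x,y=p[0],p[1]
    return np.array([pose[0]+c*x-s*y,pose[1]+s*x+c*y])
E
python3 - <<'E'
from h import *
out={}
for cam in ("scene","side"):
    imaging.grab_frame(cam)
    ci=imaging.camera_info(cam)
    for n in ['plate']+['corner_'+k for k in NM]+['pad_'+k for k in NM]:
        L=imaging.tip_of(cam,n)
        for d in L[:2]:
            z=.045 if n=='plate' else .057 if n[0]=='c' else .048
            print(cam,n,round(d['conf'],2),np.round(d['position'],1),np.round(onz(d['position'],ci,z),4))
        if L: out[cam+':'+n]=[*map(float,L[0]['position']),float(L[0]['conf'])]
json.dump(out,open('det.json','w'))
L=imaging.cut_out('side','plate')
print([l['conf'] for l in L])
np.save('pm.npy',L[0]['region'])
print(r.get_obs()['clock'])
E
```

```text
scene plate 0.71 [272.2 241.8] [0.3937 0.0506 0.045 ]
scene plate 0.7 [325.6 203.2] [0.5732 0.1291 0.045 ]
scene corner_near_left 0.73 [281.8 198.7] [0.4834 0.1873 0.057 ]
scene corner_near_right 0.86 [304.3 225.4] [0.4719 0.0534 0.057 ]
scene corner_near_right 0.55 [274.5 192.6] [0.4819 0.2261 0.057 ]
scene corner_far_left 0.79 [341.2 182.9] [0.6543 0.1811 0.057 ]
scene corner_far_right 0.66 [369.3 206.8] [0.639  0.0422 0.057 ]
scene pad_near_left 0.56 [275.3 192.7] [0.4901 0.2404 0.048 ]
scene pad_near_right 0.55 [311.4 238.8] [0.4661 0.0132 0.048 ]
scene pad_far_left 0.42 [333.6 179.9] [0.6575 0.2226 0.048 ]
scene pad_far_right 0.46 [381.3 222.7] [ 0.628  -0.0153  0.048 ]
scene pad_far_right 0.31 [305.9 241.7] [0.4513 0.0103 0.048 ]
side plate 0.72 [324.  206.9] [0.5616 0.116  0.045 ]
side plate 0.39 [298.5 175.4] [0.5451 0.2431 0.045 ]
side corner_near_left 0.85 [279.6 189.1] [0.4852 0.1952 0.057 ]
side corner_near_right 0.86 [297.3 231.5] [0.4808 0.0536 0.057 ]
side corner_near_right 0.38 [325.  205.3] [0.5606 0.1074 0.057 ]
side corner_far_left 0.62 [352.9 179.5] [0.6525 0.1679 0.057 ]
side corner_far_left 0.24 [373.6 235.2] [ 0.6181 -0.0098  0.057 ]
side corner_far_right 0.73 [370.  213.7] [0.6386 0.0491 0.057 ]
side pad_near_left 0.5 [274.7 181.2] [0.4851 0.2382 0.048 ]
side pad_near_right 0.59 [298.  252.6] [0.4668 0.0075 0.048 ]
side pad_far_left 0.56 [340.3 167.6] [0.6482 0.2322 0.048 ]
side pad_far_right 0.5 [382.7 237.1] [ 0.6372 -0.0134  0.048 ]
[0.64, 0.3]
1.15
```

```bash
python3 - <<'E'
from h import *
det=json.load(open('det.json'))
ci={c:imaging.camera_info(c) for c in('scene','side')}
def res(p):
    o=[]
    for k,(u,v,cf) in det.items():
        cam,n=k.split(':')
        if n=='plate': continue
        kind,nm=n.split('_',1); a,b=NM[nm]
        q=(a*.084,b*.070) if kind=='corner' else (a*p[3],b*.120)
        z=.057 if kind=='corner' else .048
        w=S2W(q,p); pr=project([w[0],w[1],z],ci[cam])[0]
        o+=list(pr-[u,v])
    return np.array(o)
f=least_squares(res,[.56,.12,0,.066],loss='soft_l1')
print(f.x, np.round(res(f.x).reshape(-1,2),1).tolist())
p=f.x
for cam in ('side','scene'):
    im=imaging.grab_frame(cam)
    C=[(*S2W((a*.1,b*.09),p),.057) for a,b in((1,1),(1,-1),(-1,-1),(-1,1))]
    q=project(np.array(C),ci[cam]); S=4; x0,y0=240,140
    crop=cv2.resize(im[y0:y0+130,x0:x0+180],None,fx=S,fy=S,interpolation=cv2.INTER_CUBIC)
    cv2.imwrite(f'pics/raw_{cam}.png',crop.copy())
    qq=((q+.5-[x0,y0])*S).astype(int)
    cv2.polylines(crop,[qq.reshape(-1,1,2)],True,(0,0,255),1)
    for nm,(a,b) in NM.items():
        for g,z in (((a*.084,b*.07),.057),((a*p[3],b*.12),.048)):
            t=(project([*S2W(g,p),z],ci[cam])[0]+.5-[x0,y0])*S
            cv2.circle(crop,tuple(int(v) for v in t),4,(0,255,0),1)
    cv2.imwrite(f'pics/fit_{cam}.png',crop)
json.dump(list(p),open('pose.json','w'))
E
```

```text
[ 0.56219866  0.11696378 -0.09669558  0.08505574] [[-0.6, -1.4], [-0.5, -0.4], [0.0, 0.5], [0.8, 0.6], [-1.0, -0.5], [1.8, 1.8], [-0.8, -0.8], [1.2, -1.9], [0.1, 0.1], [-4.6, 0.5], [-1.8, -2.6], [2.3, 3.0], [0.9, -1.9], [-0.1, 0.8], [4.6, 0.0], [-1.5, -0.7]]
```

View pics/fit_side.png

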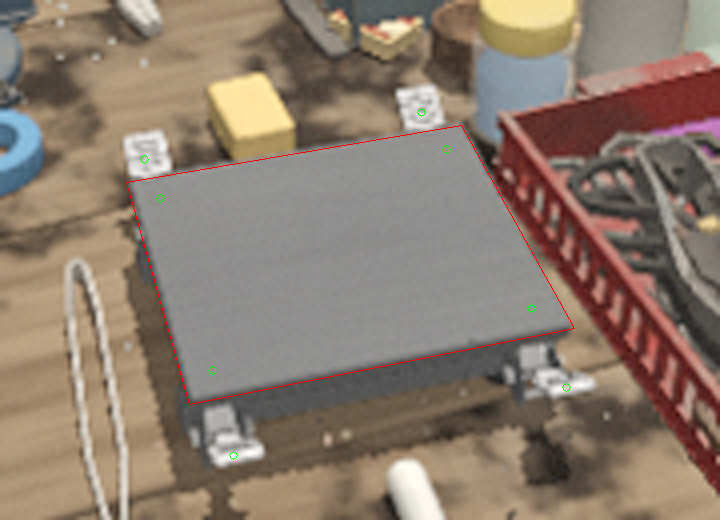

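View pics/fit_scene.png

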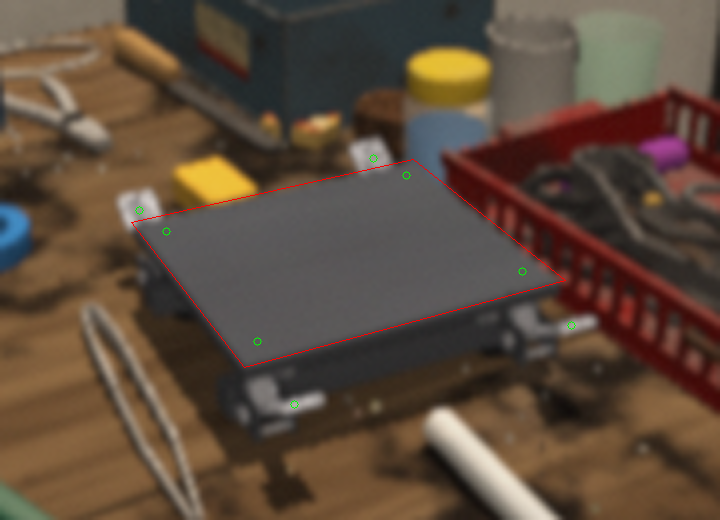

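```bash
cat >> h.py <<'E'
pose=json.load(open('pose.json')) if __import__('os').path.exists('pose.json') else None
def delta(xyz,yaw=None):
    """tool-frame shift cm & turn deg to reach xyz, tool down with tool x at world yaw"""
    o=r.get_obs(); R0=R.from_rotvec(o['orientation'])
    d=R0.inv().apply(np.array(xyz)-o['tcp_pos'])*100
    x=R0.as_matrix()[:,0]; 
    if yaw is None: yaw=np.arctan2(x[1],x[0])
    X=np.array([np.cos(yaw),np.sin(yaw),0]);Z=np.array([0,0,-1.]);Y=np.cross(Z,X)
    Rt=R.from_matrix(np.c_[X,Y,Z]); rv=(R0.inv()*Rt).as_rotvec(degrees=True)
    print('tcp',np.round(o['tcp_pos'],4),'F',np.round(o['contact_force'],2),'t',round(o['clock'],2),'yaw now',round(np.degrees(np.arctan2(x[1],x[0])),1))
    print('  xyz cm',np.round(d,2),' rot',np.round(rv,1))
E
python3 - <<'E'
from h import *
for n,(a,b) in NM.items(): print(n,'corner',np.round(S2W((a*.084,b*.07),pose),4),'lever',np.round(S2W((a*pose[3],b*.118),pose),4))
for y in (-5.54,-5.54+180,-5.54+90,-5.54-90): print(y); delta((.42,-.3,.16),np.radians(y))
E
```

```text
near_left corner [0.4853 0.1947] lever [0.4889 0.2426]
near_right corner [0.4718 0.0554] lever [0.4661 0.0077]
far_left corner [0.6526 0.1785] lever [0.6582 0.2262]
far_right corner [0.639  0.0392] lever [ 0.6355 -0.0087]
-5.54
tcp [ 0.1669 -0.6541  0.1976] F [-0.64 -0.16 -0.1 ] t 1.25 yaw now 14.3
  xyz cm [ 33.28 -28.05   3.76]  rot [ 0.  -0.  19.9]
174.46
tcp [ 0.1669 -0.6541  0.1976] F [-0.64 -0.16 -0.1 ] t 1.25 yaw now 14.3
  xyz cm [ 33.28 -28.05   3.76]  rot [   0.     0.  -160.1]
84.46
tcp [ 0.1669 -0.6541  0.1976] F [-0.64 -0.16 -0.1 ] t 1.25 yaw now 14.3
  xyz cm [ 33.28 -28.05   3.76]  rot [  0.    0.  -70.1]
-95.54
tcp [ 0.1669 -0.6541  0.1976] F [-0.64 -0.16 -0.1 ] t 1.25 yaw now 14.3
  xyz cm [ 33.28 -28.05   3.76]  rot [  0.   -0.  109.9]
```

Request:
jog_arm(
  rows=[
    {"xyz": [33.3,-28.0,3.0],"delta_rot": [0,0,20],"fingers": 1},
    {"xyz": [33.3,-28.0,3.0],"delta_rot": [0,0,20],"fingers": 1},
    {"xyz": [33.3,-28.0,3.0],"delta_rot": [0,0,20],"fingers": 1},
    {"xyz": [33.3,-28.0,3.0],"delta_rot": [0,0,20],"fingers": 1},
    {"xyz": [33.3,-28.0,3.0],"delta_rot": [0,0,20],"fingers": 1},
  ],
  grip_force=40,
)

```text
clock: 1.67
tcp_pos: [0.2889, -0.4835, 0.1833]
orientation: [3.137, -0.157, 0.0]
contact_force: [-0.0, 0.0, -1.0]
grip_width: 0.0256
```

```bash
python3 - <<'E'
from h import *
delta((.43,-.2,.16),pose[2])
print(r.get_obs()['joints'],r.get_obs()['grip_width'])
E
```

```text
tcp [ 0.2889 -0.4835  0.1833] F [-0.    0.02 -0.99] t 1.67 yaw now -5.7
  xyz cm [ 11.22 -29.62   2.32]  rot [ 0.  -0.  -0.2]
[ 0.90006505  0.30798753  0.02627009  1.84452195 -0.0094256   0.98863453
 -0.74038712] 0.025611550799811228
```

Request:
jog_arm(
  rows=[
    {"xyz": [12,-28,2.3],"delta_rot": [0,0,0],"fingers": 1},
    {"xyz": [12,-28,2.3],"delta_rot": [0,0,0],"fingers": 1},
    {"xyz": [12,-28,2.3],"delta_rot": [0,0,0],"fingers": 1},
    {"xyz": [12,-28,2.3],"delta_rot": [0,0,0],"fingers": 1},
    {"xyz": [12,-28,2.3],"delta_rot": [0,0,0],"fingers": 1},
  ],
)

```text
clock: 2.08
tcp_pos: [0.3891, -0.3016, 0.1679]
orientation: [3.137, -0.157, 0.002]
contact_force: [1.6, -0.6, 0.4]
grip_width: -0.0001
```

```bash
python3 - <<'E'
from h import *
delta((.472,.055,.11),pose[2])
E
```

```text
tcp [ 0.3891 -0.3016  0.1679] F [ 1.61 -0.59  0.41] t 2.08 yaw now -5.7
  xyz cm [  4.68 -36.31   5.76]  rot [ 0.1 -0.1 -0.2]
```

Request:
jog_arm(
  rows=[
    {"xyz": [5,-30,3],"delta_rot": [0,0,0],"fingers": 1},
    {"xyz": [5,-30,3],"delta_rot": [0,0,0],"fingers": 1},
    {"xyz": [5,-30,3],"delta_rot": [0,0,0],"fingers": 1},
    {"xyz": [5,-30,3],"delta_rot": [0,0,0],"fingers": 1},
    {"xyz": [5,-30,3],"delta_rot": [0,0,0],"fingers": 1},
  ],
)

```text
clock: 2.5
tcp_pos: [0.4433, -0.1014, 0.1476]
orientation: [3.136, -0.158, 0.003]
contact_force: [0.9, -0.2, -1.1]
grip_width: 0.0
```

```bash
python3 - <<'E'
from h import *
delta((.472,.055,.10),pose[2])
E
```

```text
tcp [ 0.4433 -0.1014  0.1476] F [ 0.89 -0.23 -1.08] t 2.5 yaw now -5.8
  xyz cm [  1.28 -15.86   4.75]  rot [ 0.1 -0.1 -0.2]
```

Request:
jog_arm(
  rows=[
    {"xyz": [1.3,-15.9,4.7],"delta_rot": [0,0,0],"fingers": 1},
    {"xyz": [1.3,-15.9,4.7],"delta_rot": [0,0,0],"fingers": 1},
    {"xyz": [1.3,-15.9,4.7],"delta_rot": [0,0,0],"fingers": 1},
    {"xyz": [1.3,-15.9,4.7],"delta_rot": [0,0,0],"fingers": 1},
    {"xyz": [1.3,-15.9,4.7],"delta_rot": [0,0,0],"fingers": 1},
  ],
)

```text
clock: 2.92
tcp_pos: [0.4725, 0.0642, 0.0995]
orientation: [-3.135, 0.141, -0.003]
contact_force: [1.3, 0.8, 0.1]
grip_width: -0.0001
```

```bash
python3 - <<'E'
from h import *
delta((.472,.055,.062),pose[2])
for c in('scene','side','wrist'):
    im=imaging.grab_frame(c); cv2.imwrite(f'pics/{c}1.png',im)
E
```

```text
tcp [0.4725 0.0642 0.0995] F [1.32 0.76 0.14] t 2.92 yaw now -5.2
  xyz cm [0.02 0.93 3.75]  rot [-0.2 -0.1  0.4]
```

View pics/side1.png

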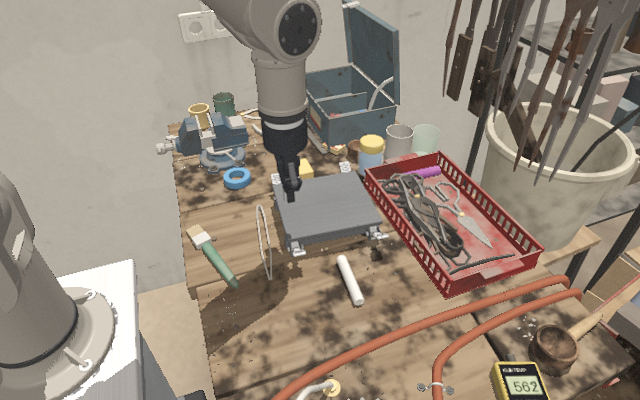

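View pics/wrist1.png

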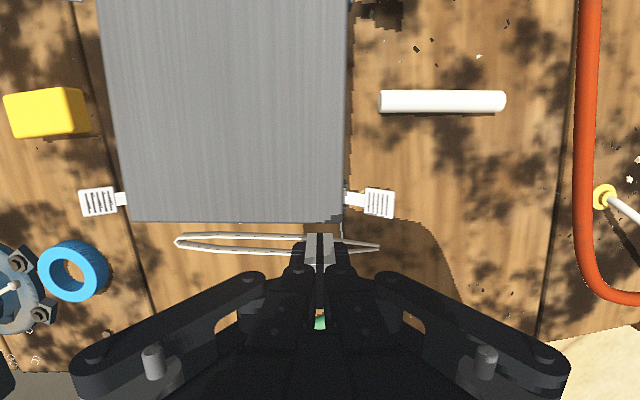

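```bash
python3 - <<'E'
from h import *
print(r.get_obs()['tcp_pos'])
im=imaging.grab_frame('wrist'); ci=imaging.camera_info('wrist'); 
print(r.get_obs()['tcp_pos'])
C=[(*S2W((a*.1,b*.09),pose),.057) for a,b in((1,1),(1,-1),(-1,-1),(-1,1))]
q=project(np.array(C),ci); print(q)
cv2.polylines(im,[np.int32(q).reshape(-1,1,2)],True,(0,0,255),1)
for nm,(a,b) in NM.items():
    for g,z in (((a*.084,b*.07),.057),((a*pose[3],b*.12),.048)):
        t=project([*S2W(g,pose),z],ci)[0]; cv2.circle(im,tuple(int(v) for v in t),4,(0,255,0),1)
cv2.imwrite('pics/w2.png',im)
delta((.472,.055,.062),pose[2])
E
```

```text
[0.47214179 0.05549865 0.10034326]
[0.47225561 0.0544019  0.10053709]
[[ 86.83335617 -47.27256607]
 [349.0941257  -57.77220054]
 [344.43139501 225.86711472]
 [130.43481657 226.29533918]]
tcp [0.4723 0.0544 0.1005] F [0.19 0.3  0.58] t 3.12 yaw now -5.8
  xyz cm [-0.04 -0.06  3.85]  rot [ 0.1 -0.1 -0.3]
```

View pics/w2.png

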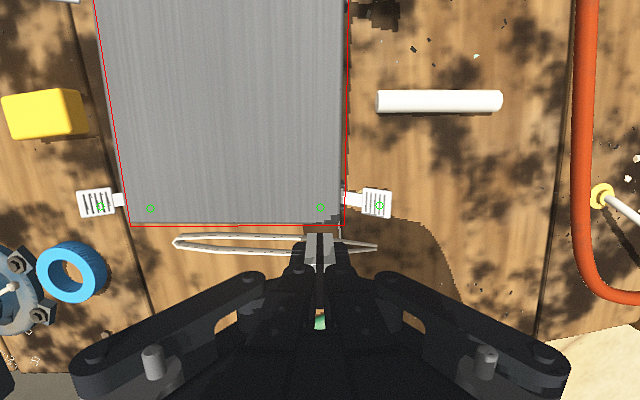

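Request:
jog_arm(
  rows=[
    {"xyz": [0,0,1.5],"fingers": 1,"delta_rot": [0,0,0]},
    {"xyz": [0,0,3],"fingers": 1,"delta_rot": [0,0,0]},
    {"xyz": [0,0,3.8],"fingers": 1,"delta_rot": [0,0,0]},
    {"xyz": [0,0,3.8],"fingers": 1,"delta_rot": [0,0,0]},
    {"xyz": [0,0,3.8],"fingers": 1,"delta_rot": [0,0,0]},
  ],
)

```text
clock: 3.53
tcp_pos: [0.4722, 0.0532, 0.0627]
orientation: [3.135, -0.162, 0.002]
contact_force: [0.1, 0.1, 0.7]
grip_width: 0.0
```

Request:
jog_arm(
  rows=[
    {"xyz": [0,0,0.2],"fingers": 1,"delta_rot": [0,0,0]},
    {"xyz": [0,0,0.4],"fingers": 1,"delta_rot": [0,0,0]},
    {"xyz": [0,0,0.5],"fingers": 1,"delta_rot": [0,0,0]},
    {"xyz": [0,0,0.5],"fingers": 1,"delta_rot": [0,0,0]},
    {"xyz": [0,0,0.5],"fingers": 1,"delta_rot": [0,0,0]},
  ],
)

```text
clock: 3.95
tcp_pos: [0.4723, 0.0532, 0.0578]
orientation: [3.135, -0.162, 0.003]
contact_force: [0.3, 0.4, 0.1]
grip_width: -0.0001
```

Just above contact. Step down by 1–2 mm.

Request:
jog_arm(
  rows=[
    {"xyz": [0,0,0.1],"fingers": 1,"delta_rot": [0,0,0]},
    {"xyz": [0,0,0.2],"fingers": 1,"delta_rot": [0,0,0]},
    {"xyz": [0,0,0.2],"fingers": 1,"delta_rot": [0,0,0]},
    {"xyz": [0,0,0.2],"fingers": 1,"delta_rot": [0,0,0]},
    {"xyz": [0,0,0.2],"fingers": 1,"delta_rot": [0,0,0]},
  ],
)

```text
clock: 4.37
tcp_pos: [0.4723, 0.0533, 0.0558]
orientation: [3.135, -0.161, 0.003]
contact_force: [0.7, -0.9, -0.0]
grip_width: -0.0002
```

Request:
jog_arm(
  rows=[
    {"xyz": [0,0,0.1],"fingers": 1,"delta_rot": [0,0,0]},
    {"xyz": [0,0,0.2],"fingers": 1,"delta_rot": [0,0,0]},
    {"xyz": [0,0,0.2],"fingers": 1,"delta_rot": [0,0,0]},
    {"xyz": [0,0,0.2],"fingers": 1,"delta_rot": [0,0,0]},
    {"xyz": [0,0,0.2],"fingers": 1,"delta_rot": [0,0,0]},
  ],
)

```text
clock: 4.78
tcp_pos: [0.4723, 0.0533, 0.0538]
orientation: [3.135, -0.161, 0.002]
contact_force: [0.1, -0.4, 0.2]
grip_width: 0.0001
```

```bash
python3 - <<'E'
from h import *
im=imaging.grab_frame('wrist'); a=im[150:310,200:440]; cv2.imwrite('pics/w3.png',cv2.resize(a,None,fx=3,fy=3,interpolation=cv2.INTER_CUBIC))
im=imaging.grab_frame('side'); a=im[140:270,240:420]; cv2.imwrite('pics/s3.png',cv2.resize(a,None,fx=4,fy=4,interpolation=cv2.INTER_CUBIC))
print(r.get_obs()['contact_force'],r.get_obs()['tcp_pos'])
E
```

```text
[-0.9584272  -0.04679361 -0.30131912] [0.47232193 0.053259   0.05380999]
```

View pics/w3.png

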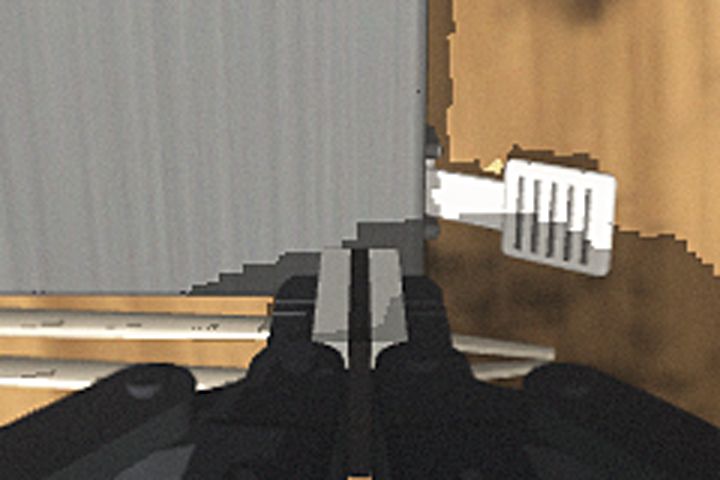

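View pics/s3.png

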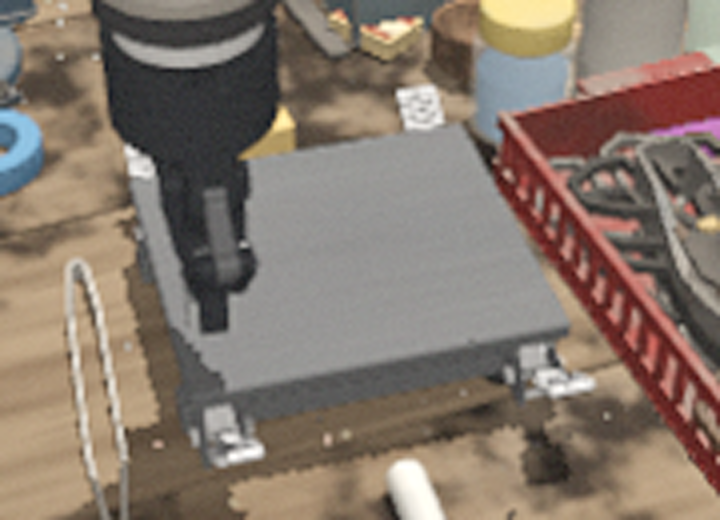

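```bash
python3 - <<'E'
from h import *
o=r.get_obs();T=o['tcp_pos'];Rm=R.from_rotvec(o['orientation']).as_matrix()
for c in('scene','side','wrist'):
    ci=imaging.camera_info(c)
    print(c,project([T,T-Rm[:,2]*.019,T+Rm[:,0]*.011,T-Rm[:,0]*.011,T+[0,0,.03]],ci).round(1).tolist())
    if c=='wrist': print(ci, Rm.T@(ci['xyz']-T))
im=imaging.grab_frame('scene'); a=im[140:270,240:420]; cv2.imwrite('pics/c3.png',cv2.resize(a,None,fx=4,fy=4,interpolation=cv2.INTER_CUBIC))
E
```

```text
scene [[304.6, 226.6], [304.3, 219.1], [309.2, 225.4], [299.9, 227.9], [304.1, 214.7]]
side [[293.4, 233.8], [292.9, 227.0], [298.8, 232.8], [288.0, 234.9], [292.6, 223.0]]
wrist [[321.8, 226.2], [322.0, 237.7], [321.9, 210.4], [321.8, 241.5], [322.3, 245.4]]
{'camera_matrix': array([[283.88998152,   0.        , 319.3944797 ],
       [  0.        , 283.88998152, 198.60537731],
       [  0.        ,   0.        ,   1.        ]]), 'k1': -0.04474462932184231, 'xyz': array([0.53973969, 0.04807071, 0.23003078]), 'attitude': array([ 1.97296314, -2.18774199, -0.29556485])} [ 0.06791262 -0.00137123 -0.17610178]
```

View pics/c3.png

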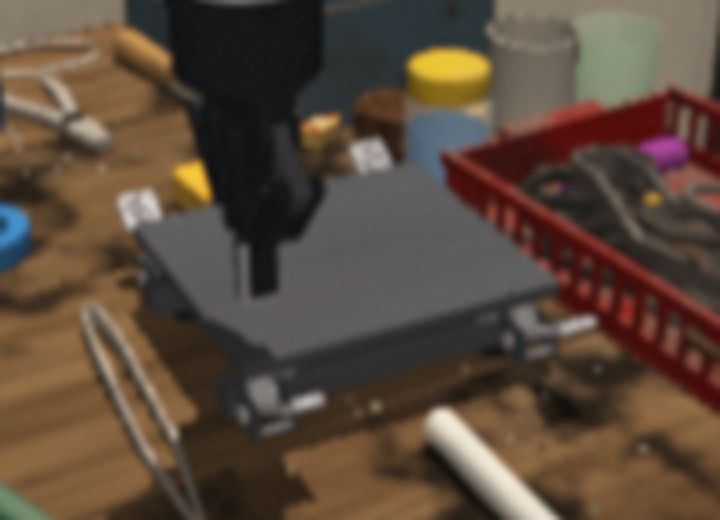

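Request:
jog_arm(
  rows=[
    {"xyz": [0,0,0.1],"fingers": 1,"delta_rot": [0,0,0]},
    {"xyz": [0,0,0.2],"fingers": 1,"delta_rot": [0,0,0]},
    {"xyz": [0,0,0.3],"fingers": 1,"delta_rot": [0,0,0]},
    {"xyz": [0,0,0.4],"fingers": 1,"delta_rot": [0,0,0]},
    {"xyz": [0,0,0.4],"fingers": 1,"delta_rot": [0,0,0]},
  ],
)

```text
clock: 5.35
tcp_pos: [0.4722, 0.0532, 0.0496]
orientation: [3.135, -0.161, 0.002]
contact_force: [-0.2, -0.6, -1.1]
grip_width: 0.0001
```

```bash
python3 - <<'E'
from h import *
im=imaging.grab_frame('side'); a=im[140:270,240:420]; cv2.imwrite('pics/s4.png',cv2.resize(a,None,fx=4,fy=4,interpolation=cv2.INTER_CUBIC))
im=imaging.grab_frame('wrist'); a=im[150:310,200:440]; cv2.imwrite('pics/w4.png',cv2.resize(a,None,fx=3,fy=3,interpolation=cv2.INTER_CUBIC))
print(r.get_obs()['contact_force'],r.get_obs()['tcp_pos'])
E
```

```text
[ 0.16642127  0.91031725 -0.25394362] [0.47229951 0.05327824 0.0497759 ]
```

View pics/s4.png

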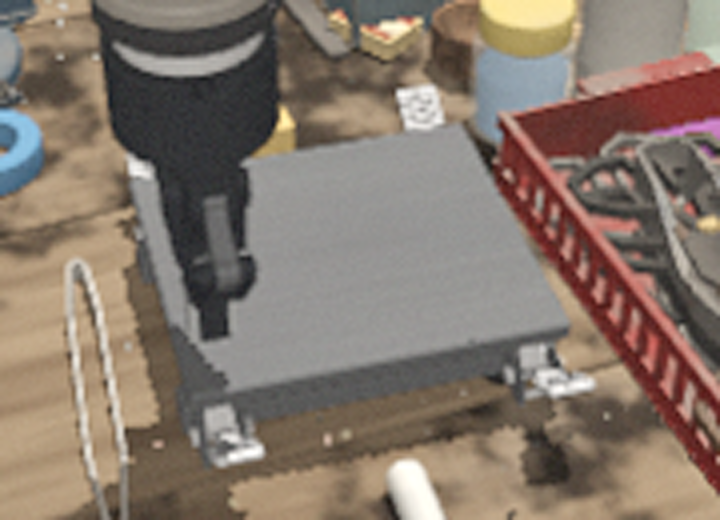

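View pics/w4.png

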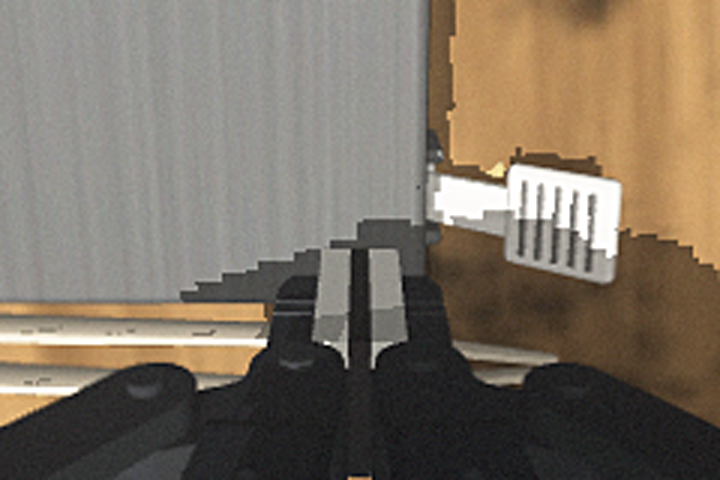

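Request:
jog_arm(
  rows=[
    {"xyz": [0,0,0.3],"fingers": 1,"delta_rot": [0,0,0]},
    {"xyz": [0,0,0.6],"fingers": 1,"delta_rot": [0,0,0]},
    {"xyz": [0,0,0.9],"fingers": 1,"delta_rot": [0,0,0]},
    {"xyz": [0,0,1.0],"fingers": 1,"delta_rot": [0,0,0]},
    {"xyz": [0,0,1.0],"fingers": 1,"delta_rot": [0,0,0]},
  ],
)

```text
clock: 5.87
tcp_pos: [0.4719, 0.0532, 0.0393]
orientation: [3.135, -0.161, 0.001]
contact_force: [-0.3, -0.3, -0.2]
grip_width: 0.0002
```

```bash
python3 - <<'E'
from h import *
im=imaging.grab_frame('side'); a=im[140:270,240:420]; cv2.imwrite('pics/s5.png',cv2.resize(a,None,fx=4,fy=4,interpolation=cv2.INTER_CUBIC))
print(r.get_obs()['contact_force'],r.get_obs()['tcp_pos'])
E
```

```text
[ 0.65195273 -0.23502631 -0.47069314] [0.47208852 0.05323099 0.039508  ]
```

View pics/s5.png

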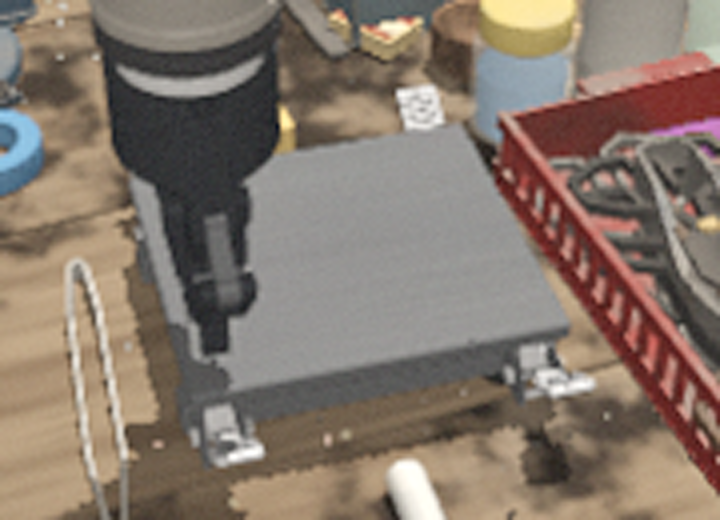

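Request:
jog_arm(
  rows=[
    {"xyz": [0,0,0.2],"fingers": 1,"delta_rot": [0,0,0]},
    {"xyz": [0,0,0.4],"fingers": 1,"delta_rot": [0,0,0]},
    {"xyz": [0,0,0.6],"fingers": 1,"delta_rot": [0,0,0]},
    {"xyz": [0,0,0.8],"fingers": 1,"delta_rot": [0,0,0]},
    {"xyz": [0,0,0.8],"fingers": 1,"delta_rot": [0,0,0]},
  ],
)

```text
clock: 6.33
tcp_pos: [0.4718, 0.0532, 0.0311]
orientation: [3.135, -0.161, 0.001]
contact_force: [0.0, 0.0, -0.5]
grip_width: -0.0
```

Request:
jog_arm(
  rows=[
    {"xyz": [0,0,0.1],"fingers": 1,"delta_rot": [0,0,0]},
    {"xyz": [0,0,0.2],"fingers": 1,"delta_rot": [0,0,0]},
    {"xyz": [0,0,0.2],"fingers": 1,"delta_rot": [0,0,0]},
    {"xyz": [0,0,0.2],"fingers": 1,"delta_rot": [0,0,0]},
    {"xyz": [0,0,0.2],"fingers": 1,"delta_rot": [0,0,0]},
  ],
)

```text
clock: 6.75
tcp_pos: [0.4718, 0.0532, 0.0291]
orientation: [3.135, -0.161, 0.001]
contact_force: [0.5, -0.4, 0.4]
grip_width: -0.0002
```

Request:
jog_arm(
  rows=[
    {"xyz": [0,0,0.1],"fingers": 1,"delta_rot": [0,0,0]},
    {"xyz": [0,0,0.2],"fingers": 1,"delta_rot": [0,0,0]},
    {"xyz": [0,0,0.2],"fingers": 1,"delta_rot": [0,0,0]},
    {"xyz": [0,0,0.2],"fingers": 1,"delta_rot": [0,0,0]},
    {"xyz": [0,0,0.2],"fingers": 1,"delta_rot": [0,0,0]},
  ],
)

```text
clock: 7.17
tcp_pos: [0.4718, 0.0532, 0.0271]
orientation: [3.135, -0.161, 0.001]
contact_force: [0.1, 0.0, 0.0]
grip_width: 0.0
```

Request:
jog_arm(
  rows=[
    {"xyz": [0,0,0.1],"fingers": 1,"delta_rot": [0,0,0]},
    {"xyz": [0,0,0.2],"fingers": 1,"delta_rot": [0,0,0]},
    {"xyz": [0,0,0.2],"fingers": 1,"delta_rot": [0,0,0]},
    {"xyz": [0,0,0.2],"fingers": 1,"delta_rot": [0,0,0]},
    {"xyz": [0,0,0.2],"fingers": 1,"delta_rot": [0,0,0]},
  ],
)

```text
clock: 7.58
tcp_pos: [0.4718, 0.0532, 0.0251]
orientation: [3.135, -0.161, 0.001]
contact_force: [0.7, -0.1, 0.0]
grip_width: 0.0002
```

```bash
python3 - <<'E'
from h import *
im=imaging.grab_frame('side'); a=im[140:270,240:420]; cv2.imwrite('pics/s6.png',cv2.resize(a,None,fx=4,fy=4,interpolation=cv2.INTER_CUBIC))
im=imaging.grab_frame('wrist'); a=im[150:310,200:440]; cv2.imwrite('pics/w6.png',cv2.resize(a,None,fx=3,fy=3,interpolation=cv2.INTER_CUBIC))
print(r.get_obs()['contact_force'],r.get_obs()['tcp_pos'])
E
```

```text
[-0.1094544   0.33432107  0.25903379] [0.47183212 0.05313934 0.02512147]
```

View pics/s6.png

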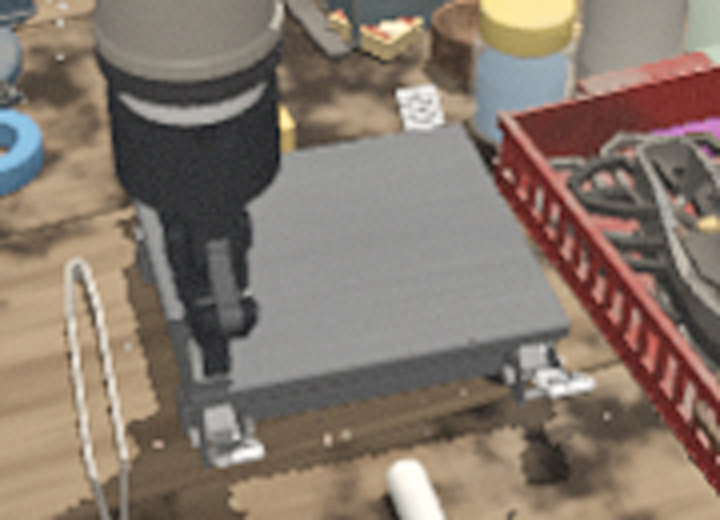

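View pics/w6.png

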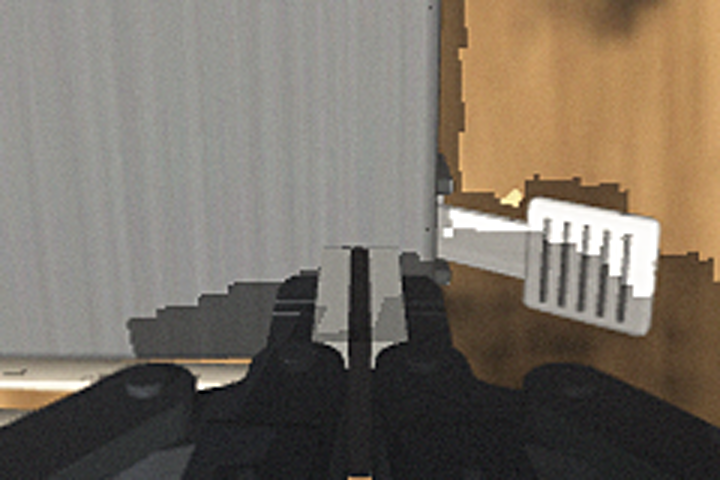

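Request:
jog_arm(
  rows=[
    {"xyz": [0,0,0.1],"fingers": 1,"delta_rot": [0,0,0]},
    {"xyz": [0,0,0.2],"fingers": 1,"delta_rot": [0,0,0]},
    {"xyz": [0,0,0.2],"fingers": 1,"delta_rot": [0,0,0]},
    {"xyz": [0,0,0.2],"fingers": 1,"delta_rot": [0,0,0]},
    {"xyz": [0,0,0.2],"fingers": 1,"delta_rot": [0,0,0]},
  ],
)

```text
clock: 8.1
tcp_pos: [0.472, 0.0532, 0.0232]
orientation: [3.135, -0.161, 0.001]
contact_force: [-0.4, -0.1, 2.2]
grip_width: -0.0
```

Request:
jog_arm(
  rows=[
    {"xyz": [0,0,0.1],"fingers": 1,"delta_rot": [0,0,0]},
    {"xyz": [0,0,0.2],"fingers": 1,"delta_rot": [0,0,0]},
    {"xyz": [0,0,0.2],"fingers": 1,"delta_rot": [0,0,0]},
    {"xyz": [0,0,0.2],"fingers": 1,"delta_rot": [0,0,0]},
    {"xyz": [0,0,0.2],"fingers": 1,"delta_rot": [0,0,0]},
  ],
)

```text
clock: 8.52
tcp_pos: [0.472, 0.0531, 0.0228]
orientation: [3.134, -0.161, 0.002]
contact_force: [-8.0, -1.2, 24.7]
grip_width: -0.0001
```

Request:
jog_arm(
  rows=[
    {"xyz": [0,0,-0.4],"fingers": 1,"delta_rot": [0,0,0]},
    {"xyz": [0,0,-1],"fingers": 1,"delta_rot": [0,0,0]},
    {"xyz": [0,0,-1.5],"fingers": 1,"delta_rot": [0,0,0]},
    {"xyz": [0,0,-1.5],"fingers": 1,"delta_rot": [0,0,0]},
    {"xyz": [0,0,-1.5],"fingers": 1,"delta_rot": [0,0,0]},
  ],
)

```text
clock: 8.93
tcp_pos: [0.4722, 0.0532, 0.038]
orientation: [3.134, -0.161, 0.002]
contact_force: [0.2, -0.1, -0.3]
grip_width: -0.0001
```

```bash
python3 - <<'E'
from h import *
o=r.get_obs();T=o['tcp_pos'];Rm=R.from_rotvec(o['orientation']).as_matrix()
ci=imaging.camera_info('wrist')
for x in (.0,.005,.011):
  for s in (0,.01,.02,.03,.0336,.04): print(x,s,project(T+Rm[:,0]*x-Rm[:,2]*s,ci).round(1).tolist())
im=imaging.grab_frame('wrist');cv2.imwrite('pics/w7.png',im)
im=imaging.grab_frame('side'); a=im[100:230,220:400]; cv2.imwrite('pics/s7.png',cv2.resize(a,None,fx=4,fy=4,interpolation=cv2.INTER_CUBIC))
delta((.4853,.1947,.04),pose[2])
E
```

```text
0.0 0 [[321.8, 226.2]]
0.0 0.01 [[321.9, 231.9]]
0.0 0.02 [[322.0, 238.3]]
0.0 0.03 [[322.2, 245.5]]
0.0 0.0336 [[322.2, 248.3]]
0.0 0.04 [[322.3, 253.6]]
0.005 0 [[321.8, 219.1]]
0.005 0.01 [[321.9, 224.5]]
0.005 0.02 [[322.0, 230.5]]
0.005 0.03 [[322.2, 237.3]]
0.005 0.0336 [[322.2, 239.9]]
0.005 0.04 [[322.3, 244.9]]
0.011 0 [[321.8, 210.4]]
0.011 0.01 [[321.9, 215.3]]
0.011 0.02 [[322.1, 220.9]]
0.011 0.03 [[322.2, 227.2]]
0.011 0.0336 [[322.3, 229.6]]
0.011 0.04 [[322.4, 234.2]]
tcp [0.4718 0.0531 0.0375] F [ 0.3  -0.21 -0.63] t 9.03 yaw now -5.9
  xyz cm [ -0.11 -14.22  -0.29]  rot [ 0.2 -0.  -0.4]
```

View pics/w7.png

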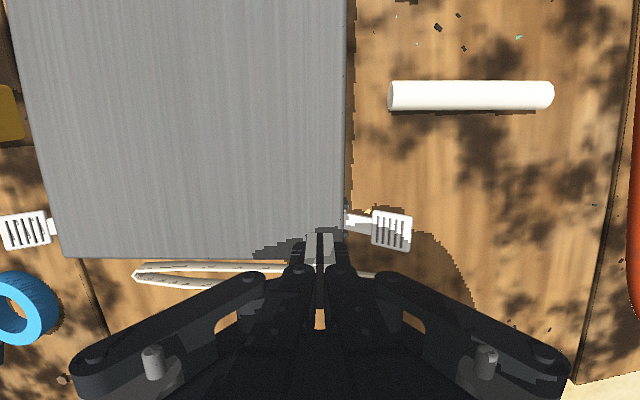

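View pics/s7.png

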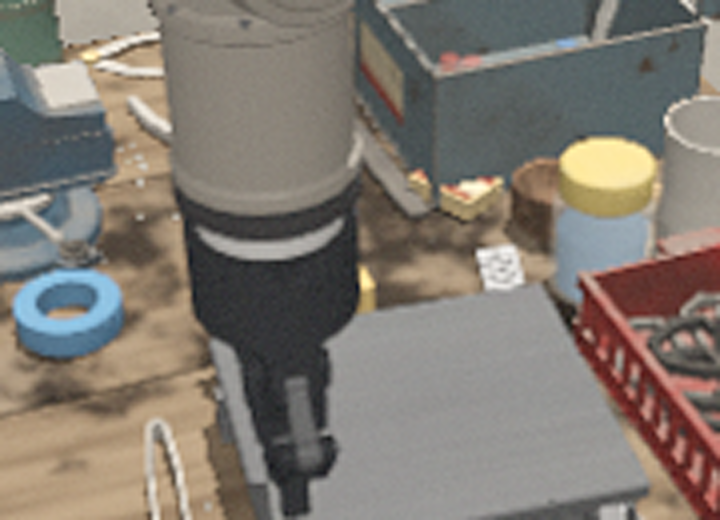

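Request:
jog_arm(
  rows=[
    {"xyz": [-0.1,-4,0],"fingers": 1,"delta_rot": [0,0,0]},
    {"xyz": [-0.1,-8,0],"fingers": 1,"delta_rot": [0,0,0]},
    {"xyz": [-0.1,-12,0],"fingers": 1,"delta_rot": [0,0,0]},
    {"xyz": [-0.1,-14.2,0],"fingers": 1,"delta_rot": [0,0,0]},
    {"xyz": [-0.1,-14.2,0],"fingers": 1,"delta_rot": [0,0,0]},
  ],
)

```text
clock: 9.45
tcp_pos: [0.4854, 0.2017, 0.0372]
orientation: [-3.137, 0.15, -0.002]
contact_force: [0.3, -0.0, -1.0]
grip_width: 0.0
```

Request:
jog_arm(
  rows=[
    {"xyz": [0,0,0.4],"fingers": 1,"delta_rot": [0,0,0]},
    {"xyz": [0,0,0.8],"fingers": 1,"delta_rot": [0,0,0]},
    {"xyz": [0,0,1.2],"fingers": 1,"delta_rot": [0,0,0]},
    {"xyz": [0,0,1.2],"fingers": 1,"delta_rot": [0,0,0]},
    {"xyz": [0,0,1.2],"fingers": 1,"delta_rot": [0,0,0]},
  ],
)

```text
clock: 9.87
tcp_pos: [0.4851, 0.2001, 0.0247]
orientation: [3.138, -0.152, 0.001]
contact_force: [0.2, 0.5, 0.5]
grip_width: 0.0
```

```bash
python3 - <<'E'
from h import *
delta((.4853,.1947,.0234),pose[2])
im=imaging.grab_frame('side'); a=im[140:270,240:420]; cv2.imwrite('pics/s8.png',cv2.resize(a,None,fx=4,fy=4,interpolation=cv2.INTER_CUBIC))
E
```

```text
tcp [0.4851 0.2001 0.0247] F [0.18 0.54 0.5 ] t 9.87 yaw now -5.6
  xyz cm [0.07 0.54 0.13]  rot [ 0. -0. -0.]
```

View pics/s8.png

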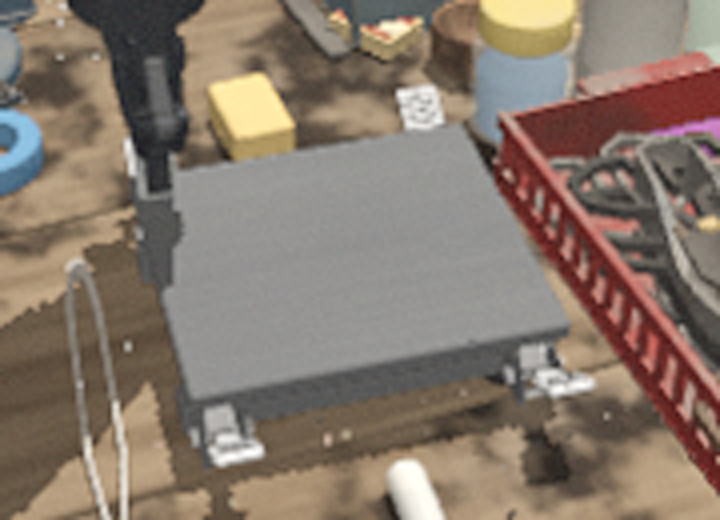

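Request:
jog_arm(
  rows=[
    {"xyz": [0.05,0.5,0],"fingers": 1,"delta_rot": [0,0,0]},
    {"xyz": [0.05,0.5,0.0],"fingers": 1,"delta_rot": [0,0,0]},
    {"xyz": [0.05,0.5,0.1],"fingers": 1,"delta_rot": [0,0,0]},
    {"xyz": [0.05,0.5,0.2],"fingers": 1,"delta_rot": [0,0,0]},
    {"xyz": [0.05,0.5,0.2],"fingers": 1,"delta_rot": [0,0,0]},
  ],
)

```text
clock: 10.33
tcp_pos: [0.4855, 0.1953, 0.023]
orientation: [-3.137, 0.152, -0.002]
contact_force: [-0.7, -1.6, 1.7]
grip_width: 0.0001
```

Request:
jog_arm(
  rows=[
    {"xyz": [0,0,0.1],"fingers": 1,"delta_rot": [0,0,0]},
    {"xyz": [0,0,0.1],"fingers": 1,"delta_rot": [0,0,0]},
    {"xyz": [0,0,0.1],"fingers": 1,"delta_rot": [0,0,0]},
    {"xyz": [0,0,0.1],"fingers": 1,"delta_rot": [0,0,0]},
    {"xyz": [0,0,0.1],"fingers": 1,"delta_rot": [0,0,0]},
  ],
)

```text
clock: 10.75
tcp_pos: [0.4855, 0.1954, 0.022]
orientation: [-3.137, 0.152, -0.002]
contact_force: [-0.4, -1.0, 1.6]
grip_width: 0.0
```

Request:
jog_arm(
  rows=[
    {"xyz": [0,0,0.1],"fingers": 1,"delta_rot": [0,0,0]},
    {"xyz": [0,0,0.2],"fingers": 1,"delta_rot": [0,0,0]},
    {"xyz": [0,0,0.2],"fingers": 1,"delta_rot": [0,0,0]},
    {"xyz": [0,0,0.2],"fingers": 1,"delta_rot": [0,0,0]},
    {"xyz": [0,0,0.2],"fingers": 1,"delta_rot": [0,0,0]},
  ],
)

```text
clock: 11.17
tcp_pos: [0.4854, 0.1955, 0.02]
orientation: [-3.137, 0.152, -0.002]
contact_force: [-0.7, 0.2, 2.5]
grip_width: -0.0001
```

Request:
jog_arm(
  rows=[
    {"xyz": [0,0,0.1],"fingers": 1,"delta_rot": [0,0,0]},
    {"xyz": [0,0,0.15],"fingers": 1,"delta_rot": [0,0,0]},
    {"xyz": [0,0,0.15],"fingers": 1,"delta_rot": [0,0,0]},
    {"xyz": [0,0,0.15],"fingers": 1,"delta_rot": [0,0,0]},
    {"xyz": [0,0,0.15],"fingers": 1,"delta_rot": [0,0,0]},
  ],
)

```text
clock: 11.58
tcp_pos: [0.4853, 0.1956, 0.0187]
orientation: [-3.137, 0.152, -0.002]
contact_force: [-2.1, -0.7, 6.2]
grip_width: -0.0003
```

Request:
jog_arm(
  rows=[
    {"xyz": [0,0,-1.0],"fingers": 1,"delta_rot": [0,0,0]},
    {"xyz": [0,0,-2.0],"fingers": 1,"delta_rot": [0,0,0]},
    {"xyz": [0,0,-3.0],"fingers": 1,"delta_rot": [0,0,0]},
    {"xyz": [0,0,-3.0],"fingers": 1,"delta_rot": [0,0,0]},
    {"xyz": [0,0,-3.0],"fingers": 1,"delta_rot": [0,0,0]},
  ],
)

```text
clock: 12.0
tcp_pos: [0.4862, 0.1959, 0.0498]
orientation: [-3.136, 0.152, -0.005]
contact_force: [-0.7, -0.6, -0.6]
grip_width: -0.0003
```

```bash
python3 - <<'E'
from h import *
im=imaging.grab_frame('wrist'); ci=imaging.camera_info('wrist')
L=imaging.tip_of('wrist','pad_near_left')
for d in L: print(d['conf'],d['position'],onz(d['position'],ci,.048))
L=imaging.cut_out('wrist','pad_near_left')
for d in L[:3]:
    ys,xs=np.where(d['region']); print('cut',d['conf'],d['position'],xs.min(),xs.max(),ys.min(),ys.max())
print('expect',S2W((-pose[3],.12),pose),project([*S2W((-pose[3],.12),pose),.048],ci), S2W((-pose[3],.118),pose))
C=[(*S2W((a*.1,b*.09),pose),.057) for a,b in((1,1),(1,-1),(-1,-1),(-1,1))]
cv2.polylines(im,[np.int32(project(np.array(C),ci)).reshape(-1,1,2)],True,(0,0,255),1)
cv2.imwrite('pics/w9.png',im)
delta((*S2W((-pose[3],.118),pose),.045),pose[2])
E
```

```text
0.84 [243.5, 220.6] [0.49410534 0.2470894  0.048     ]
cut 0.71 [246.7, 217.5] 219 284 204 243
cut 0.21 [611.8, 102.2] 582 639 87 116
expect [0.48912564 0.24461492] [[248.38330107 227.2536047 ]] [0.48893255 0.24262427]
tcp [0.4851 0.1954 0.0485] F [-0.06  0.05  0.35] t 12.15 yaw now -5.6
  xyz cm [-0.08 -4.74  0.35]  rot [-0. -0. -0.]
```

View pics/w9.png

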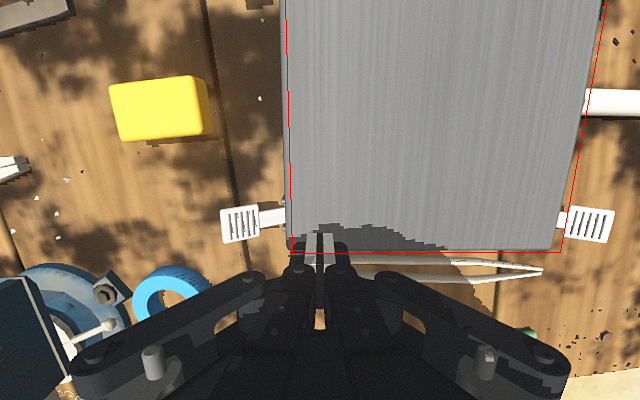

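Request:
jog_arm(
  rows=[
    {"xyz": [0.1,-4.9,0],"fingers": 1,"delta_rot": [0,0,0]},
    {"xyz": [0.1,-4.9,0],"fingers": 1,"delta_rot": [0,0,0]},
    {"xyz": [0.1,-4.9,0],"fingers": 1,"delta_rot": [0,0,0]},
    {"xyz": [0.1,-4.9,0],"fingers": 1,"delta_rot": [0,0,0]},
    {"xyz": [0.1,-4.9,0],"fingers": 1,"delta_rot": [0,0,0]},
  ],
)

```text
clock: 12.57
tcp_pos: [0.4904, 0.2428, 0.0479]
orientation: [3.137, -0.153, -0.001]
contact_force: [-0.9, -0.2, -0.4]
grip_width: -0.0005
```

```bash
python3 - <<'E'
from h import *
delta((.491,.245,.045),pose[2])
im=imaging.grab_frame('wrist'); ci=imaging.camera_info('wrist')
for d in imaging.tip_of('wrist','pad_near_left'): print(d['conf'],d['position'],onz(d['position'],ci,.048))
cv2.imwrite('pics/w10.png',im)
im=imaging.grab_frame('side'); a=im[100:230,220:400]; cv2.imwrite('pics/s10.png',cv2.resize(a,None,fx=4,fy=4,interpolation=cv2.INTER_CUBIC))
E
```

```text
tcp [0.4904 0.2428 0.0479] F [-0.88 -0.2  -0.37] t 12.57 yaw now -5.6
  xyz cm [ 0.04 -0.23  0.29]  rot [ 0.1  0.  -0. ]
0.81 [315.0, 224.0] [0.49251393 0.24685977 0.048     ]
```

View pics/w10.png

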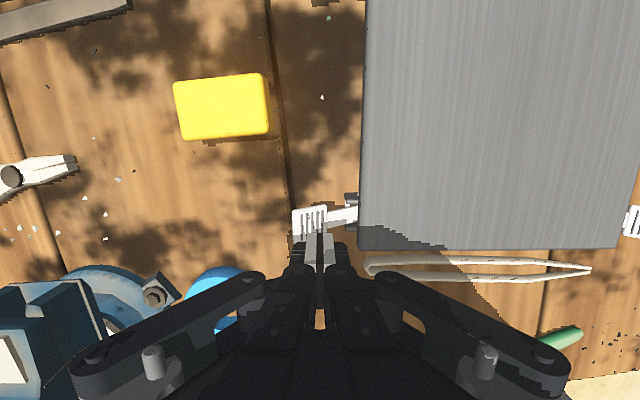

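View pics/s10.png

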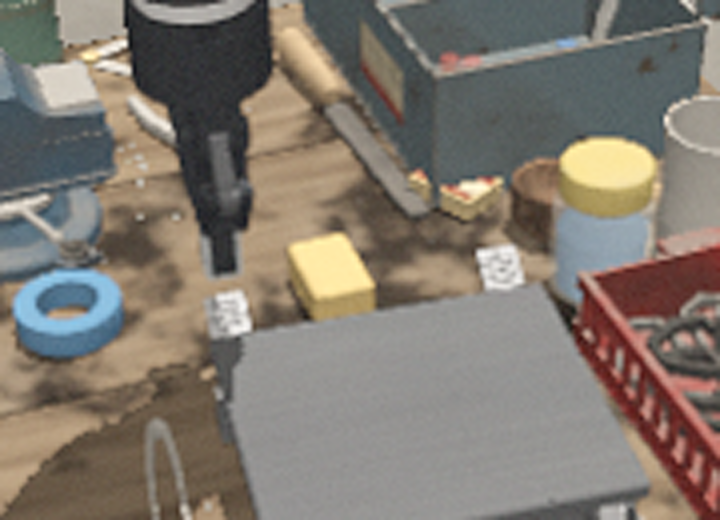

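Request:
jog_arm(
  rows=[
    {"xyz": [0.1,-0.4,0],"fingers": 1,"delta_rot": [0,0,0]},
    {"xyz": [0.1,-0.4,0.5],"fingers": 1,"delta_rot": [0,0,0]},
    {"xyz": [0.1,-0.4,1.1],"fingers": 1,"delta_rot": [0,0,0]},
    {"xyz": [0.1,-0.4,1.7],"fingers": 1,"delta_rot": [0,0,0]},
    {"xyz": [0.1,-0.4,1.9],"fingers": 1,"delta_rot": [0,0,0]},
  ],
)

```text
clock: 13.13
tcp_pos: [0.4914, 0.2461, 0.0279]
orientation: [3.136, -0.154, -0.002]
contact_force: [0.0, -0.0, 0.2]
grip_width: -0.0002
```

```bash
python3 - <<'E'
from h import *
delta((.491,.247,.02),pose[2])
im=imaging.grab_frame('wrist');cv2.imwrite('pics/w11.png',im)
im=imaging.grab_frame('side'); a=im[100:230,220:400]; cv2.imwrite('pics/s11.png',cv2.resize(a,None,fx=4,fy=4,interpolation=cv2.INTER_CUBIC))
E
```

```text
tcp [0.4914 0.2461 0.0279] F [ 0.   -0.    0.24] t 13.13 yaw now -5.6
  xyz cm [-0.05 -0.09  0.79]  rot [ 0.1  0.1 -0.1]
```

View pics/w11.png

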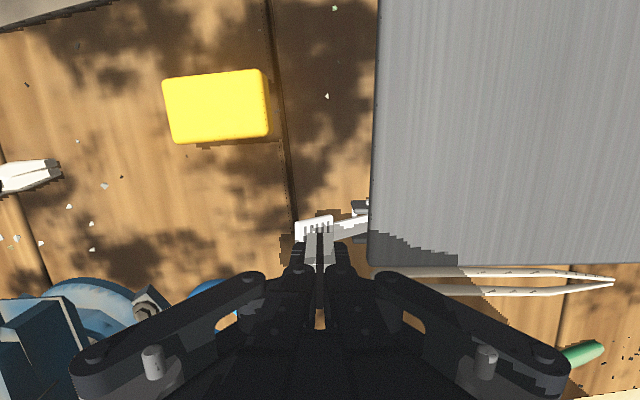

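View pics/s11.png

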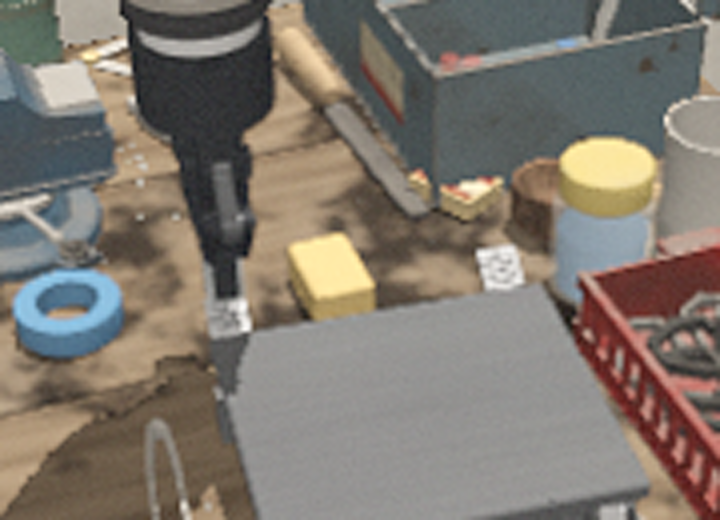

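Request:
jog_arm(
  rows=[
    {"xyz": [0,-0.2,0.2],"fingers": 1,"delta_rot": [0,0,0]},
    {"xyz": [0,-0.2,0.5],"fingers": 1,"delta_rot": [0,0,0]},
    {"xyz": [0,-0.2,0.8],"fingers": 1,"delta_rot": [0,0,0]},
    {"xyz": [0,-0.2,1.0],"fingers": 1,"delta_rot": [0,0,0]},
    {"xyz": [0,-0.2,1.0],"fingers": 1,"delta_rot": [0,0,0]},
  ],
)

```text
clock: 13.65
tcp_pos: [0.4917, 0.2482, 0.0181]
orientation: [3.136, -0.154, -0.002]
contact_force: [0.0, 0.4, 0.4]
grip_width: -0.0003
```

Request:
jog_arm(
  rows=[
    {"xyz": [0,0,0.2],"fingers": 1,"delta_rot": [0,0,0]},
    {"xyz": [0,0,0.4],"fingers": 1,"delta_rot": [0,0,0]},
    {"xyz": [0,0,0.6],"fingers": 1,"delta_rot": [0,0,0]},
    {"xyz": [0,0,0.8],"fingers": 1,"delta_rot": [0,0,0]},
    {"xyz": [0,0,0.8],"fingers": 1,"delta_rot": [0,0,0]},
  ],
)

```text
clock: 14.07
tcp_pos: [0.4918, 0.2482, 0.0099]
orientation: [3.136, -0.154, -0.002]
contact_force: [0.6, 0.7, 1.0]
grip_width: 0.0003
```

Request:
jog_arm(
  rows=[
    {"xyz": [0,0,0.2],"fingers": 1,"delta_rot": [0,0,0]},
    {"xyz": [0,0,0.4],"fingers": 1,"delta_rot": [0,0,0]},
    {"xyz": [0,0,0.6],"fingers": 1,"delta_rot": [0,0,0]},
    {"xyz": [0,0,0.7],"fingers": 1,"delta_rot": [0,0,0]},
    {"xyz": [0,0,0.7],"fingers": 1,"delta_rot": [0,0,0]},
  ],
)

```text
clock: 14.48
tcp_pos: [0.4916, 0.2482, 0.0026]
orientation: [3.136, -0.154, -0.002]
contact_force: [1.1, 0.4, 0.1]
grip_width: -0.0001
```

```bash
python3 - <<'E'
from h import *
delta((.4915,.248,-.011),pose[2])
im=imaging.grab_frame('wrist');cv2.imwrite('pics/w12.png',im)
im=imaging.grab_frame('side'); a=im[100:230,220:400]; cv2.imwrite('pics/s12.png',cv2.resize(a,None,fx=4,fy=4,interpolation=cv2.INTER_CUBIC))
E
```

```text
tcp [0.4916 0.2482 0.0026] F [1.09 0.36 0.14] t 14.48 yaw now -5.6
  xyz cm [-0.01  0.01  1.36]  rot [ 0.1  0.1 -0.1]
```

View pics/w12.png

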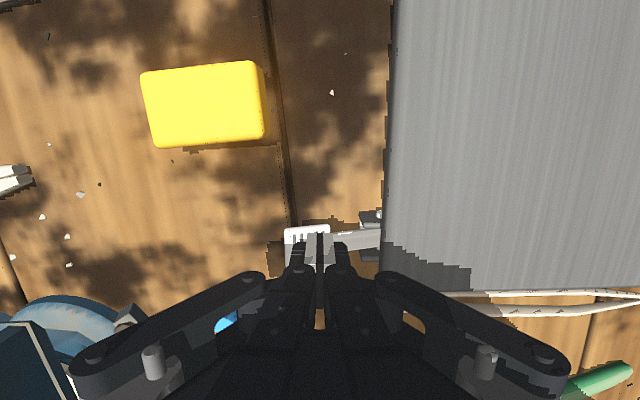

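View pics/s12.png

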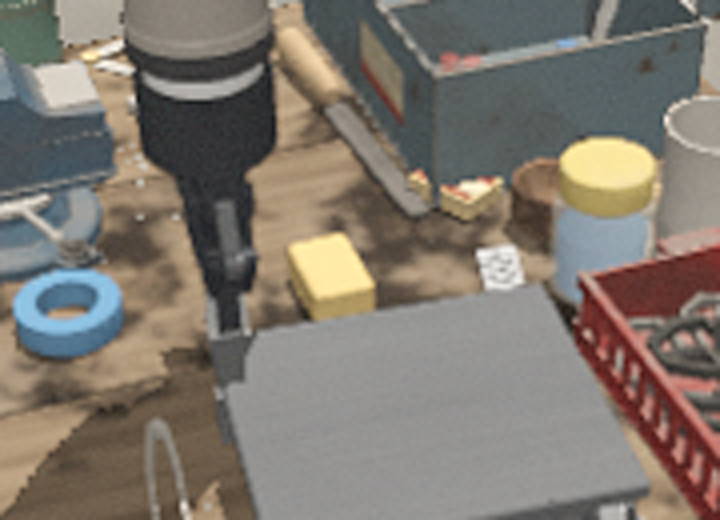

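Request:
jog_arm(
  rows=[
    {"xyz": [0,0,0.1],"fingers": 1,"delta_rot": [0,0,0]},
    {"xyz": [0,0,0.2],"fingers": 1,"delta_rot": [0,0,0]},
    {"xyz": [0,0,0.3],"fingers": 1,"delta_rot": [0,0,0]},
    {"xyz": [0,0,0.4],"fingers": 1,"delta_rot": [0,0,0]},
    {"xyz": [0,0,0.4],"fingers": 1,"delta_rot": [0,0,0]},
  ],
)

```text
clock: 15.0
tcp_pos: [0.4914, 0.2478, -0.0016]
orientation: [3.135, -0.154, -0.003]
contact_force: [-0.2, 1.7, 1.3]
grip_width: 0.0
```

```bash
python3 - <<'E'
from h import *
im=imaging.grab_frame('wrist');a=im[180:320,220:420];cv2.imwrite('pics/w13.png',cv2.resize(a,None,fx=4,fy=4,interpolation=cv2.INTER_CUBIC))
im=imaging.grab_frame('scene'); a=im[130:260,220:400]; cv2.imwrite('pics/c13.png',cv2.resize(a,None,fx=4,fy=4,interpolation=cv2.INTER_CUBIC))
print(r.get_obs()['contact_force'])
E
```

```text
[-0.16386111  0.56678084  1.39451935]
```

View pics/w13.png

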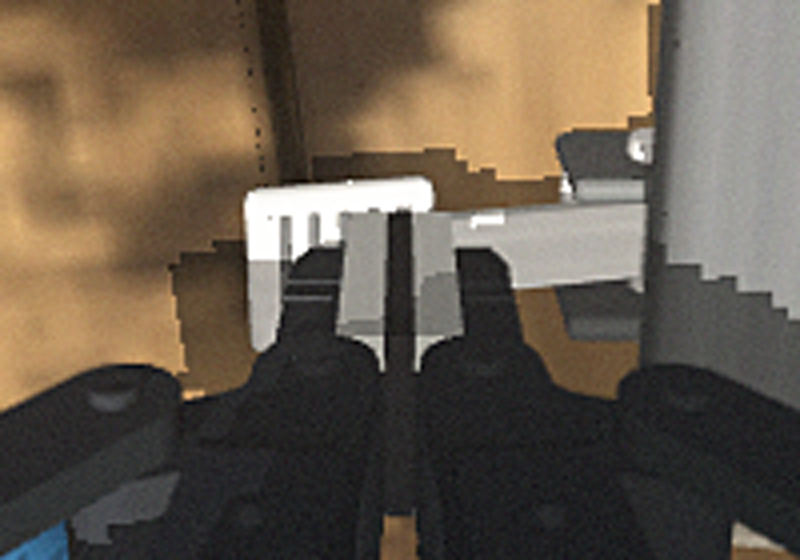

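View pics/c13.png

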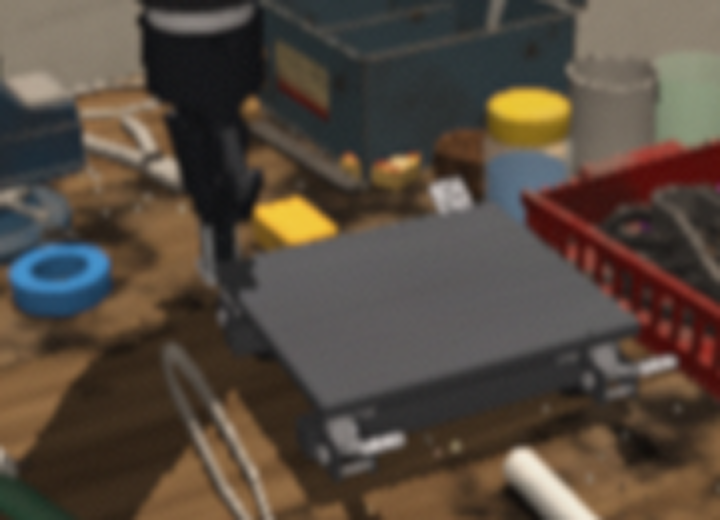

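Request:
jog_arm(
  rows=[
    {"xyz": [0,0,0.1],"fingers": 1,"delta_rot": [0,0,0]},
    {"xyz": [0,0,0.2],"fingers": 1,"delta_rot": [0,0,0]},
    {"xyz": [0,0,0.3],"fingers": 1,"delta_rot": [0,0,0]},
    {"xyz": [0,0,0.4],"fingers": 1,"delta_rot": [0,0,0]},
    {"xyz": [0,0,0.4],"fingers": 1,"delta_rot": [0,0,0]},
  ],
)

```text
clock: 15.52
tcp_pos: [0.4912, 0.2475, -0.0058]
orientation: [3.135, -0.154, -0.004]
contact_force: [-0.2, 1.0, 1.5]
grip_width: 0.0002
```

Request:
jog_arm(
  rows=[
    {"xyz": [0,0,0.1],"fingers": 1,"delta_rot": [0,0,0]},
    {"xyz": [0,0,0.2],"fingers": 1,"delta_rot": [0,0,0]},
    {"xyz": [0,0,0.2],"fingers": 1,"delta_rot": [0,0,0]},
    {"xyz": [0,0,0.2],"fingers": 1,"delta_rot": [0,0,0]},
    {"xyz": [0,0,0.2],"fingers": 1,"delta_rot": [0,0,0]},
  ],
)

```text
clock: 15.93
tcp_pos: [0.491, 0.2471, -0.008]
orientation: [3.134, -0.154, -0.004]
contact_force: [0.3, 0.5, 1.5]
grip_width: -0.0003
```

Request:
jog_arm(
  rows=[
    {"xyz": [0,0,0.1],"fingers": 1,"delta_rot": [0,0,0]},
    {"xyz": [0,0,0.2],"fingers": 1,"delta_rot": [0,0,0]},
    {"xyz": [0,0,0.2],"fingers": 1,"delta_rot": [0,0,0]},
    {"xyz": [0,0,0.2],"fingers": 1,"delta_rot": [0,0,0]},
    {"xyz": [0,0,0.2],"fingers": 1,"delta_rot": [0,0,0]},
  ],
)

```text
clock: 16.35
tcp_pos: [0.4909, 0.2467, -0.0101]
orientation: [3.134, -0.154, -0.005]
contact_force: [0.1, 1.3, 1.8]
grip_width: 0.0001
```

Request:
jog_arm(
  rows=[
    {"xyz": [0,0,0.1],"fingers": 1,"delta_rot": [0,0,0]},
    {"xyz": [0,0,0.1],"fingers": 1,"delta_rot": [0,0,0]},
    {"xyz": [0,0,0.1],"fingers": 1,"delta_rot": [0,0,0]},
    {"xyz": [0,0,0.1],"fingers": 1,"delta_rot": [0,0,0]},
    {"xyz": [0,0,0.1],"fingers": 1,"delta_rot": [0,0,0]},
  ],
)

```text
clock: 16.77
tcp_pos: [0.491, 0.2468, -0.0111]
orientation: [3.134, -0.154, -0.005]
contact_force: [-0.4, 0.0, 3.0]
grip_width: -0.0002
```

Request:
jog_arm(
  rows=[
    {"xyz": [0,0,0.1],"fingers": 1,"delta_rot": [0,0,0]},
    {"xyz": [0,0,0.1],"fingers": 1,"delta_rot": [0,0,0]},
    {"xyz": [0,0,0.1],"fingers": 1,"delta_rot": [0,0,0]},
    {"xyz": [0,0,0.1],"fingers": 1,"delta_rot": [0,0,0]},
    {"xyz": [0,0,0.1],"fingers": 1,"delta_rot": [0,0,0]},
  ],
)

```text
clock: 17.18
tcp_pos: [0.491, 0.2468, -0.0114]
orientation: [3.134, -0.154, -0.004]
contact_force: [-1.7, 0.1, 10.5]
grip_width: -0.0003
```

Request:
jog_arm(
  rows=[
    {"xyz": [0,0,0.1],"fingers": 1,"delta_rot": [0,0,0]},
    {"xyz": [0,0,0.1],"fingers": 1,"delta_rot": [0,0,0]},
    {"xyz": [0,0,0.1],"fingers": 1,"delta_rot": [0,0,0]},
    {"xyz": [0,0,0.1],"fingers": 1,"delta_rot": [0,0,0]},
    {"xyz": [0,0,0.1],"fingers": 1,"delta_rot": [0,0,0]},
  ],
)

```text
clock: 17.6
tcp_pos: [0.4911, 0.2468, -0.0114]
orientation: [3.133, -0.154, -0.004]
contact_force: [-3.3, -0.9, 14.2]
grip_width: 0.0005
```

Request:
jog_arm(
  rows=[
    {"xyz": [0,0,-1],"fingers": 1,"delta_rot": [0,0,0]},
    {"xyz": [0,0,-2.5],"fingers": 1,"delta_rot": [0,0,0]},
    {"xyz": [0,0,-4],"fingers": 1,"delta_rot": [0,0,0]},
    {"xyz": [0,0,-5.5],"fingers": 1,"delta_rot": [0,0,0]},
    {"xyz": [0,0,-5.5],"fingers": 1,"delta_rot": [0,0,0]},
  ],
)

```text
clock: 18.02
tcp_pos: [0.4926, 0.2473, 0.0462]
orientation: [3.135, -0.155, 0.001]
contact_force: [0.2, 0.4, 0.3]
grip_width: -0.0003
```

```bash
python3 - <<'E'
from h import *
im=imaging.grab_frame('wrist');cv2.imwrite('pics/w14.png',im)
im=imaging.grab_frame('side'); a=im[140:270,240:420]; cv2.imwrite('pics/s14.png',cv2.resize(a,None,fx=4,fy=4,interpolation=cv2.INTER_CUBIC))
delta((.4853,.1955,.04),pose[2])
E
```

```text
tcp [0.4913 0.2466 0.0438] F [-0.63 -0.34 -0.58] t 18.12 yaw now -5.7
  xyz cm [-0.09  5.14  0.41]  rot [ 0.3  0.1 -0.1]
```

View pics/w14.png

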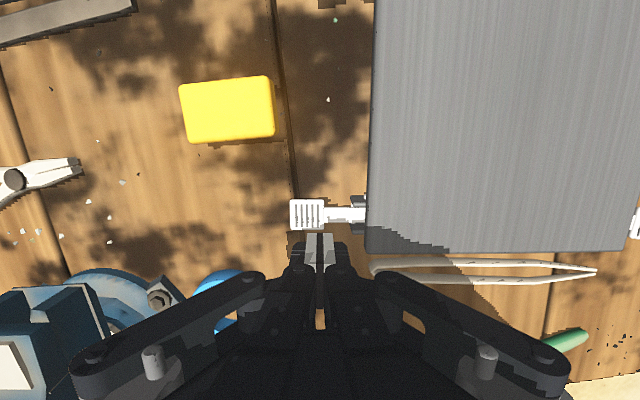

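View pics/s14.png

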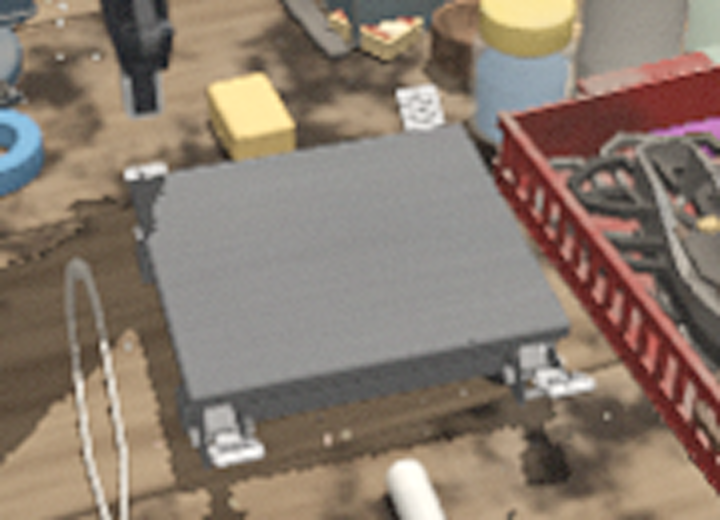

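Request:
jog_arm(
  rows=[
    {"xyz": [0,2.5,0],"fingers": 1,"delta_rot": [0,0,0]},
    {"xyz": [0,5.0,0],"fingers": 1,"delta_rot": [0,0,0]},
    {"xyz": [0,5.0,0],"fingers": 1,"delta_rot": [0,0,0]},
    {"xyz": [0,5.0,0.5],"fingers": 1,"delta_rot": [0,0,0]},
    {"xyz": [0,5.0,0.8],"fingers": 1,"delta_rot": [0,0,0]},
  ],
)

```text
clock: 18.53
tcp_pos: [0.4859, 0.1968, 0.035]
orientation: [3.133, -0.155, -0.004]
contact_force: [0.3, 1.5, -0.6]
grip_width: 0.0002
```

```bash
python3 - <<'E'
from h import *
im=imaging.grab_frame('wrist');cv2.imwrite('pics/w15.png',im)
delta((.486,.1965,.025),pose[2])
E
```

```text
tcp [0.4856 0.1972 0.0346] F [-0.33  0.06 -0.45] t 18.58 yaw now -5.6
  xyz cm [0.05 0.06 0.96]  rot [ 0.3  0.2 -0.1]
```

View pics/w15.png

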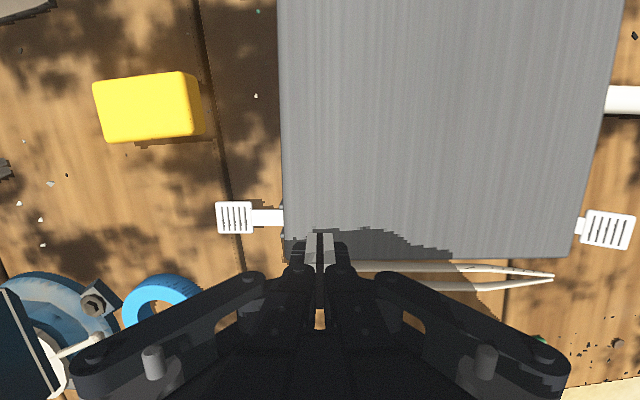

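Request:
jog_arm(
  rows=[
    {"xyz": [0.4,0.0,0],"fingers": 1,"delta_rot": [0,0,0]},
    {"xyz": [0.4,0.0,0.4],"fingers": 1,"delta_rot": [0,0,0]},
    {"xyz": [0.4,0.0,0.8],"fingers": 1,"delta_rot": [0,0,0]},
    {"xyz": [0.4,0.0,0.95],"fingers": 1,"delta_rot": [0,0,0]},
    {"xyz": [0.4,0.0,0.95],"fingers": 1,"delta_rot": [0,0,0]},
  ],
)

```text
clock: 19.0
tcp_pos: [0.489, 0.1969, 0.0244]
orientation: [3.133, -0.153, -0.007]
contact_force: [0.8, 0.4, 0.1]
grip_width: 0.0002
```

Request:
jog_arm(
  rows=[
    {"xyz": [0,0,0.1],"fingers": 1,"delta_rot": [0,0,0]},
    {"xyz": [0,0,0.2],"fingers": 1,"delta_rot": [0,0,0]},
    {"xyz": [0,0,0.2],"fingers": 1,"delta_rot": [0,0,0]},
    {"xyz": [0,0,0.2],"fingers": 1,"delta_rot": [0,0,0]},
    {"xyz": [0,0,0.2],"fingers": 1,"delta_rot": [0,0,0]},
  ],
)

```text
clock: 19.42
tcp_pos: [0.489, 0.197, 0.0227]
orientation: [3.133, -0.153, -0.007]
contact_force: [-0.5, -0.9, 1.9]
grip_width: -0.0001
```

Request:
jog_arm(
  rows=[
    {"xyz": [0,0,0.1],"fingers": 1,"delta_rot": [0,0,0]},
    {"xyz": [0,0,0.1],"fingers": 1,"delta_rot": [0,0,0]},
    {"xyz": [0,0,0.1],"fingers": 1,"delta_rot": [0,0,0]},
    {"xyz": [0,0,0.1],"fingers": 1,"delta_rot": [0,0,0]},
    {"xyz": [0,0,0.1],"fingers": 1,"delta_rot": [0,0,0]},
  ],
)

```text
clock: 19.83
tcp_pos: [0.489, 0.1971, 0.0221]
orientation: [3.133, -0.153, -0.007]
contact_force: [-2.2, 0.1, 7.1]
grip_width: -0.0001
```

Request:
jog_arm(
  rows=[
    {"xyz": [0,0,0.05],"fingers": 1,"delta_rot": [0,0,0]},
    {"xyz": [0,0,0.05],"fingers": 1,"delta_rot": [0,0,0]},
    {"xyz": [0,0,0.05],"fingers": 1,"delta_rot": [0,0,0]},
    {"xyz": [0,0,0.05],"fingers": 1,"delta_rot": [0,0,0]},
    {"xyz": [0,0,0.05],"fingers": 1,"delta_rot": [0,0,0]},
  ],
)

```text
clock: 20.25
tcp_pos: [0.489, 0.1971, 0.0221]
orientation: [3.133, -0.153, -0.006]
contact_force: [-2.4, -1.2, 6.6]
grip_width: -0.0001
```

Request:
jog_arm(
  rows=[
    {"xyz": [0,0,0.1],"fingers": 1,"delta_rot": [0,0,0]},
    {"xyz": [0,0,0.1],"fingers": 1,"delta_rot": [0,0,0]},
    {"xyz": [0,0,0.1],"fingers": 1,"delta_rot": [0,0,0]},
    {"xyz": [0,0,0.1],"fingers": 1,"delta_rot": [0,0,0]},
    {"xyz": [0,0,0.1],"fingers": 1,"delta_rot": [0,0,0]},
  ],
)

```text
clock: 20.67
tcp_pos: [0.489, 0.1971, 0.022]
orientation: [3.132, -0.153, -0.006]
contact_force: [-2.9, -1.6, 11.8]
grip_width: 0.0003
```

```bash
python3 - <<'E'
from h import *
im=imaging.grab_frame('wrist');cv2.imwrite('pics/w16.png',im)
im=imaging.grab_frame('side'); a=im[140:270,240:420]; cv2.imwrite('pics/s16.png',cv2.resize(a,None,fx=4,fy=4,interpolation=cv2.INTER_CUBIC))
o=r.get_obs();print(o['contact_force'],o['tcp_pos'],o['clock'])
E
```

```text
[-4.1043252  -0.97030176 10.81684322] [0.48900104 0.19712188 0.02195547] 20.7667
```

View pics/w16.png

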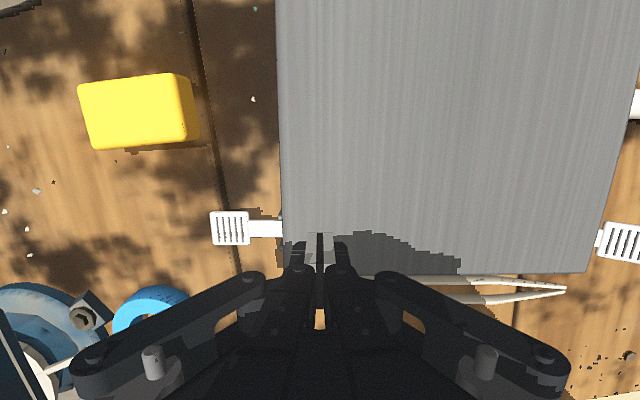

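View pics/s16.png

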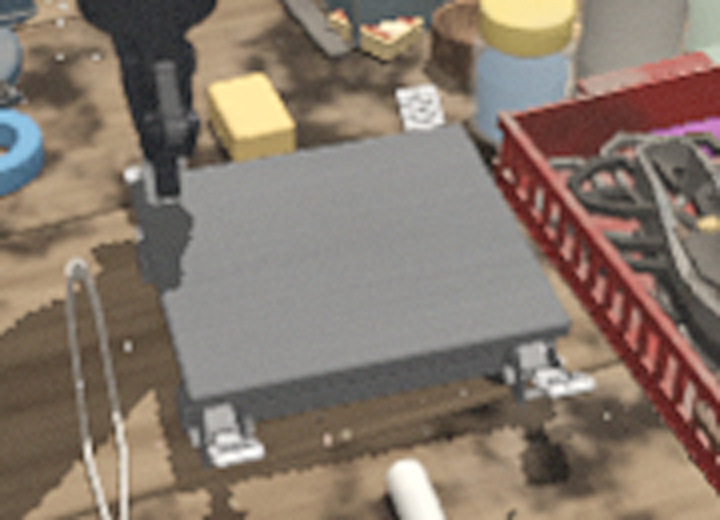

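```bash
python3 -c "
from bench import r
print(r.hand_in()); o=r.get_obs(); print(o['contact_force'],o['tcp_pos'])"
```

```text
the job is handed in; nothing more can be done
None
the job is handed in; nothing more can be done
```

The soft corner was the near left one. Its shim is now pressed flat, and I handed in the job still pressing on that corner with about 11 N.

- **Finding the corner:** Near right was firm: a 25 N press moved it only about 0.4 mm. Near left gave about 4 to 5 mm, with only 2.5 N at 3 mm down and 6 N at the end. I stopped there, so the far two corners were not pressed.
- **Pressing the shim:** The near left lever went down until it hit a hard stop at the height expected for a flat lever, where I pressed with 14 N. The pictures show it flat and the other three levers still standing.
- **Proving it:** The same corner now sinks only about 1 mm and then holds at 7 to 12 N. The last pictures show no visible shift of the plate, wax block, colour bar or tweezers.

Two checks did not agree fully:
- **Tool tip:** The fingertips touched the plate with the reported TCP about 34 mm lower than the plate top, and the pictures agreed. I pressed by contact force instead of by the nominal height.
- **Camera positions:** The wrist and side cameras differed by about 3 to 4 mm on where the plate lies. I trusted the wrist view when placing the fingers on the lever and for the last press.

Hand-in was at about 20.8 s of the 54 s limit.

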